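# Pack the service tote

## Robot

A 7-joint arm with a two-finger parallel gripper is mounted at the origin on the work surface. World frame = base frame: x ahead of the robot, y to its left, z up, the work surface at z = 0. Lengths are in m, angles in rad, forces in N, time in s.
With the tool pointing down it reaches from about 0.4 to 0.85 m from the base axis. Payload 4.4 kg.
Tool frame: the origin (TCP) lies at the very end of the fingers, on their centre line; the grasp point (between the pads) lies 19 mm behind it; z points along the fingers, y is the line along which they close (so a half turn about z gives the same grasp; the last joint's range is limited). The gripper opens to 94 mm and grips with 3 to 60 N. Pads are 16 mm wide; open, the fingers measure 119 mm over their backs; the gripper's body (75 mm by 177 mm) begins 78 mm behind the grasp point.
Start: joints at [1.074, 0.628, 0.038, 1.517, -0.027, 0.996, -0.02], TCP at [0.271, -0.591, 0.205] pointing down, gripper open.
Joint ranges: [-3.06, 3.06], [-0.37, 2.12], [-1.25, 1.32], [0.18, 2.47], [-1.1, 4.24], [0.23, 1.98], [-2.94, 2.94]. Speed limits (rad/s): [2.57, 2.57, 3.14, 3.14, 3.14, 3.14, 3.14].

## Interface

Orientations are given as a rotation vector (axis times angle).
In Python, from plant import manip gives the robot as it stands.
- The arm moves only by the shell command python3 steer.py FILE [OPENING] [FORCE], which reads ROWS from the file FILE. ROWS is a JSON object whose key "increments" holds a list of rows, 1 to 10 of them, each of 4 numbers: dx, dy, dz in m, then a turn about the tool's z in rad; each row shifts and turns the commanded pose from where the row before left it, along the tool's axes as they then stand; what a row does not reach is not made up. A row lasts 1/12 s, in which the tool goes at most 0.0417 m and 0.125 rad, less where a joint would pass 70% of its speed; a pose out of reach is approached as far as the arm can. OPENING is the finger opening in m, set as the command begins (- or left out keeps the last). The fingers move at their own pace and stop on an object; FORCE is the grip in N (left out, the last holds). Time passes only in rows, so rows that do not move let the fingers close. It prints the time, the measured TCP pose, the force, the opening and the grip force at its end. Input that does not fit is refused with a message, and nothing moves.
- manip.sense(): the state, without advancing time (a new reading comes with each control period).
- manip.camera(name): name is "scene" or "top" or "wrist"; returns a dict with "pixels" (480x640x3 uint8, red, green, blue), "fx", "fy", "cx", "cy" (pixels), "R" (3x3) and "t" (3): a world point X has camera coordinates R X + t; the wrist camera has in their place "tool_from_camera" (4x4, takes a point from camera to tool coordinates, whose origin is the TCP and whose axes are the flange's). Camera axes: x right, y down, z forward; pixel columns grow to the right and rows downward; lengths in m; the calibration is good to about 2 mm. A picture is of the moment at which its call begins: read the wrist's pose just before it. There is no depth.
- manip.sign_off(): hands the job in; it is judged then, once.
The state is a dict: "time": time; "q": joint angles; "joint_vel": joint speeds; "tau": joint torques, N m; "tcp_pos": TCP position; "tcp_rot": TCP orientation; "force": force on the tool from outside, world axes, zero at the start; "ft_torque": the same for the moment, N m; "gripper_width": finger opening in m; "grasp_force": force on a finger pad.
Only numpy, scipy, OpenCV 4.12 (cv2) and the standard library are available. Lean on these libraries where they do the work, as an engineer would, in place of code of your own. Each camera call takes 0.05 s, during which the arm holds its last target. There are 200 camera calls.

## Task

Pack the service tote: stand the red-capped and the blue-capped bottle upright, each in the empty cell whose floor sheet has the colour of its cap, and press the torch down into the two spring clips on the tote's front ledge until both have snapped round it. Set the bottles down in their cells, don't drop them in, and leave the tins and the screw box as they are.

Things in the scene. Friction and masses are not known exactly. Their poses are not given: they have to be found in the camera images.
- tote: plywood tote fixed to the bench, open on top, 127 (x) by 188 (y) by 55 mm high; walls, dividers, floor 5 mm thick. Six cells 56 mm square inside, centres at x = -30.5, 30.5 and y = -61, 0, 61 mm. A ledge on its front (-x, towards the robot), x = -63.5 to -117.5 mm, top 55 mm high, carries two spring clips. Origin: centre of its underside, on the bench; z up
- clip_seat (a point): centre of the torch once it is home in both clips, midway between them: 98.5 mm in front (-x) of the tote's origin, 74.5 mm above the bench. Axes as the tote's; the seated torch lies along y and rests on the clip feet. Free between the clips for the fingers: 72 mm. Pressing the torch in takes about 10 to 20 N in all; the push drops when it snaps in
- clip_left (a point): steel spring clip, 12 mm wide along y, 42 mm to +y of clip_seat; this point is on the seated torch's axis. Two sprung leaves, 19 mm apart at the lips (10 mm above the axis), flare to a mouth 33 mm wide 18 mm above the axis. The torch sits on the lips, its axis about 19 mm too high, until pressed down; the leaves spread and snap round it
- clip_right (a point): the other, equal spring clip, 42 mm to -y of clip_seat
- bottle_blue: white round plastic bottle with blue cap and label band: body 46 mm diameter, 100 mm tall, then shoulder and 28 mm cap up to 124 mm; 0.10 to 0.21 kg. Origin: centre of its base; z along its axis from base to cap. It stands upright on the bench, left of the tote
- bottle_red: white round plastic bottle with red cap and label band: body 46 mm diameter, 100 mm tall, then shoulder and 28 mm cap up to 124 mm; 0.10 to 0.21 kg. Origin: centre of its base; z along its axis from base to cap. Knocked over: lies on its side on the bench right of the tote, axis 23 mm above the bench, cap pointing away from the tote, to -y within about 0.6 rad; it can roll
- torch: a straight round black pocket torch, 26 mm diameter, 150 mm long, with a steel bezel at the lens end; about 0.16 kg. It lies on the bench left of the tote. Origin at its centre, on its axis; its x axis points along it to the lens. Either end may point either way in the clips
- inlay_red: a thin red square sheet (0.6 mm) lining the floor of one of the six cells, the red-capped bottle's place. Origin at the centre of that cell's floor, axes as the tote's. Which cell it is varies
- inlay_blue: a thin blue square sheet (0.6 mm) lining the floor of one of the six cells, the blue-capped bottle's place. Origin at the centre of that cell's floor, axes as the tote's. Which cell it is varies
- inlay_yellow: a thin yellow square sheet (0.6 mm) lining the floor of one of the six cells, the place of a bottle that is not here; nothing goes there. Origin at the centre of that cell's floor, axes as the tote's. Which cell it is varies
- tin_grease: a closed metal tin, green with a bare steel lid, 46 mm diameter, 60 mm tall, already standing in one of the tote's cells (any of the six); leave it there. Origin at the centre of its base
- tin_paste: a closed metal tin, brass-coloured with a dark steel lid, 46 mm diameter, 60 mm tall, already standing in one of the tote's cells (any of the six); leave it there. Origin at the centre of its base
- tin_flux: a closed metal tin, grey with a black lid, 46 mm diameter, 60 mm tall, already standing in one of the tote's cells (any of the six); leave it there. Origin at the centre of its base
- screw_box: a clear open tray of small screws, 70 mm (x) by 105 mm (y), 30 mm high, on the bench right of and behind the tote; leave it alone. Origin at the centre of its underside

How it is judged:
By the outcome, as a careful person would: the job done as asked, in the order asked, and still so for the second after the job is handed in, with the robot touching nothing.
It also fails if it takes over 72 s, if anything falls off the work surface, if the arm or the gripper's body presses on something with over 40 N, if the wrist force passes 120 N, or if a joint passes its speed limit or range.

## Working session

There is one attempt and no reset: what is moved stays moved. The work goes in short steps, Python scripts to look and compute and a shell command to move; the robot and the scene stay as the last step left them, time stands still between calls to the robot, and variables do not carry over. Pictures are saved under pics/ and viewed, at most 10 in all, crops included, and the job is handed in when it is done.

```bash
ls; mkdir -p pics
python3 - <<'E'
from plant import manip
import cv2,numpy as np
s=manip.sense();print({k:np.round(v,3) for k,v in s.items()})
for n in("scene","top"):
    c=manip.camera(n);cv2.imwrite(f"pics/{n}0.png",c["pixels"][:,:,::-1])
    print(n,c["fx"],c["fy"],c["cx"],c["cy"],np.round(c["R"],4).tolist(),np.round(c["t"],4).tolist(), (-np.array(c["R"]).T@c["t"]).round(3))
E
```

```text
pics
plant.py
steer.py
{'time': np.float64(0.0), 'q': array([ 1.074,  0.629,  0.038,  1.518, -0.027,  0.996, -0.02 ]), 'joint_vel': array([-0.   , -0.   ,  0.001,  0.002, -0.002, -0.001, -0.   ]), 'tau': array([-1.0000e-03, -5.4975e+01,  1.1430e+00, -1.8664e+01, -5.2000e-02,
        2.4000e-02,  0.0000e+00]), 'tcp_pos': array([ 0.271, -0.59 ,  0.205]), 'tcp_rot': array([-3.067e+00, -6.710e-01,  1.000e-03]), 'force': array([-0.518,  0.555, -0.161]), 'ft_torque': array([ 0.034,  0.014, -0.003]), 'grasp_force': np.float64(0.0), 'gripper_width': np.float64(0.094)}
scene 502.92988850128035 502.92988850128035 307.6408349927132 241.2082079320622 [[-0.4723, 0.8814, 0.0101], [0.7605, 0.4133, -0.5008], [-0.4455, -0.2289, -0.8655]] [0.2227, -0.4054, 1.2073] [0.951 0.248 0.84 ]
top 578.4407885279229 578.4407885279229 327.05176906763 234.48203122538175 [[-0.018, -0.9996, -0.0233], [-0.996, 0.02, -0.0872], [0.0877, 0.0216, -0.9959]] [0.046, 0.5556, 1.1203] [0.456 0.011 1.165]
```
View pics/top0.png

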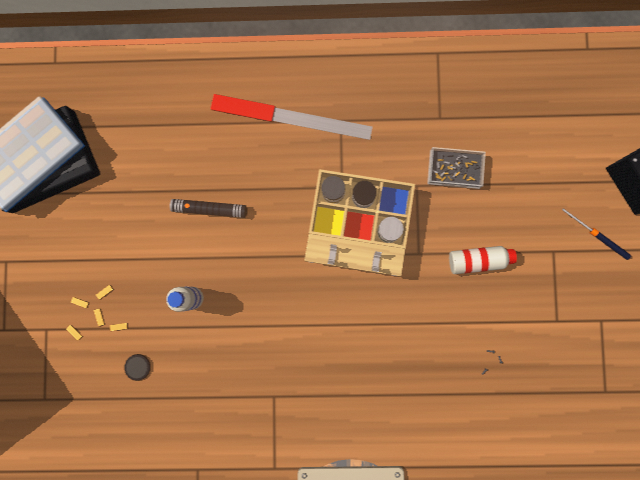

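View pics/scene0.png

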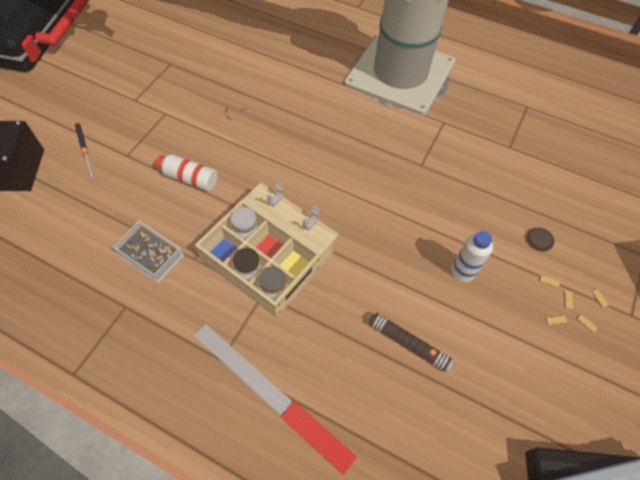

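Top view: the red inlay is in the front-middle cell (360,227), blue in the rear-right (394,198), and yellow in the front-left. The torch is at (208,208), the blue cap at (177,299), and the red bottle runs from (450,262) to (517,257) with its cap to the right. Tote corners are about (319,170), (414,184), (402,276) and (305,262). Next I'll measure these properly.

Create h.py:
```python
import cv2,numpy as np
from scipy.spatial.transform import Rotation as Ro
from plant import manip
def cam(n):
    s=manip.sense();c=manip.camera(n)
    if n=="wrist":
        T=np.eye(4);T[:3,:3]=Ro.from_rotvec(s["tcp_rot"]).as_matrix();T[:3,3]=s["tcp_pos"]
        W=T@np.array(c["tool_from_camera"]);c["Rw"]=W[:3,:3];c["o"]=W[:3,3]
    else:
        R=np.array(c["R"]);c["Rw"]=R.T;c["o"]=-R.T@np.array(c["t"])
    c["bgr"]=np.ascontiguousarray(c["pixels"][:,:,::-1]);c["hsv"]=cv2.cvtColor(c["bgr"],cv2.COLOR_BGR2HSV)
    return c
def ray(c,p,z):
    d=c["Rw"]@np.array([(p[0]-c["cx"])/c["fx"],(p[1]-c["cy"])/c["fy"],1])
    return c["o"]+d*(z-c["o"][2])/d[2]
def proj(c,X):
    v=c["Rw"].T@(np.array(X)-c["o"]);return np.array([c["fx"]*v[0]/v[2]+c["cx"],c["fy"]*v[1]/v[2]+c["cy"]])
def blobs(c,lo,hi,box=None,amin=30):
    """colour blobs, largest first; hue may wrap"""
    h=c["hsv"];m=cv2.inRange(h,lo,hi) if lo[0]<=hi[0] else cv2.inRange(h,(0,)+lo[1:],hi)|cv2.inRange(h,lo,(180,)+hi[1:])
    if box: k=np.zeros_like(m);k[box[1]:box[3],box[0]:box[2]]=1;m=m*k
    cs=cv2.findContours(m,cv2.RETR_EXTERNAL,cv2.CHAIN_APPROX_NONE)[0]
    return sorted([q for q in cs if cv2.contourArea(q)>=amin],key=cv2.contourArea)[::-1]
def cen(q): m=cv2.moments(q);return np.array([m["m10"],m["m01"]])/m["m00"]
```

Run:
```python
from h import *
c=cam("top")
for n,lo,hi,b,z in [("redbot",(170,120,60),(8,255,255),(440,235,525,285),.023),("white",(0,0,140),(180,60,255),(440,235,525,285),.023),
  ("bluecap",(100,120,60),(130,255,255),(150,280,215,320),.124),("redin",(170,150,60),(8,255,255),(310,180,410,250),.0056),("bluein",(105,120,40),(130,255,255),(310,170,420,250),.0056),("yel",(22,150,100),(35,255,255),(300,180,410,250),.0056),
  ("torch",(0,0,0),(180,255,75),(160,190,255,228),.013)]:
    for q in blobs(c,lo,hi,b,8):
        r=cv2.minAreaRect(q);print(n,cen(q).round(1),"rect",np.round(r[0],1),np.round(r[1],1),round(r[2]),ray(c,cen(q),z).round(4))
cv2.imwrite("pics/tote.png",cv2.resize(c["bgr"][160:285,295:425],None,fx=4.6,fy=4.6,interpolation=cv2.INTER_CUBIC))
w=cam("wrist");cv2.imwrite("pics/w0.png",w["bgr"]);print(np.round(w["tool_from_camera"],3).tolist(),w["fx"])
```

```text
redbot [484.  259.1] rect [483.7 259. ] [23.9  8.5] 83 [ 0.5018 -0.2718  0.023 ]
redbot [467.7 260.4] rect [467.4 260.5] [23.5  7.8] 82 [ 0.4999 -0.2398  0.023 ]
redbot [512.  255.8] rect [511. 256.] [14. 10.] 90 [ 0.5073 -0.3268  0.023 ]
white [497.4 257.2] rect [497.5 257.1] [22.8 20.2] 82 [ 0.5051 -0.2981  0.023 ]
white [456.9 261.6] rect [456.9 261.5] [22.1 14.4] 83 [ 0.4979 -0.2188  0.023 ]
white [475.8 259.6] rect [475.9 259.6] [22.6  8.9] 82 [ 0.5011 -0.2557  0.023 ]
bluecap [174.8 299.1] rect [175. 299.] [14. 14.] 90 [0.4363 0.3096 0.124 ]
redin [358.7 225.4] rect [358.8 225.4] [27.2 25.2] 9 [ 0.5751 -0.0283  0.0056]
bluein [400.  200.9] rect [399.8 201. ] [12.2 23.6] 9 [ 0.6231 -0.1127  0.0056]
yel [328.7 220.7] rect [328.6 220.7] [27.5 25.2] 9 [0.5859 0.032  0.0056]
torch [204.9 211.5] rect [207. 211.] [48.5  6. ] 5 [0.6089 0.2812 0.013 ]
torch [204.8 203.4] rect [207.4 204.2] [49.   4.7] 5 [0.6254 0.2814 0.013 ]
torch [244.1 211.4] rect [243.8 211. ] [ 4.8 12. ] 6 [0.6074 0.2018 0.013 ]
[[-0.0, -0.968, -0.25, 0.073], [1.0, 0.0, -0.001, 0.001], [0.001, -0.25, 0.968, -0.178], [0.0, 0.0, 0.0, 1.0]] 331.35847884110325
```

View pics/tote.png

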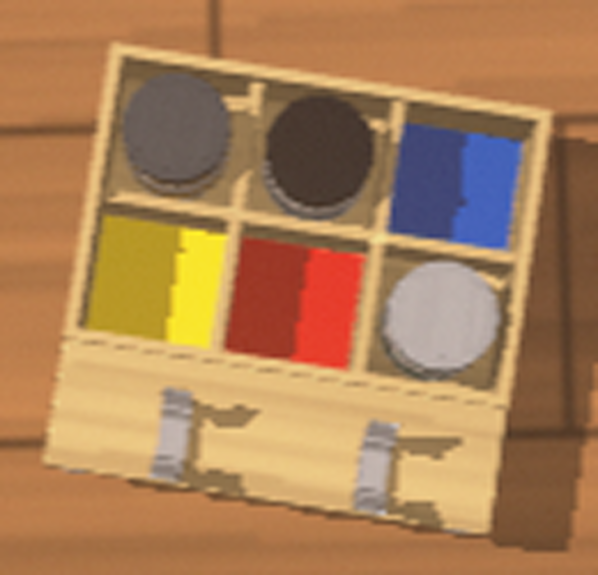

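The crop shows tote rim/ledge corners at (113,43), (552,112), (490,535) and (43,465). The clips are at about (172,433) and (377,466).

```bash
cat > tote.py <<'E'
import numpy as np
from h import *
def fit(L,P):
    L=np.array(L);P=np.array(P);a=L-L.mean(0);b=P-P.mean(0)
    th=np.arctan2((a[:,0]*b[:,1]-a[:,1]*b[:,0]).sum(),(a*b).sum());R=np.array([[np.cos(th),-np.sin(th)],[np.sin(th),np.cos(th)]])
    t=P.mean(0)-R@L.mean(0);return th,t,R,(P-(L@R.T+t))
E
python3 - <<'E'
from tote import *
c=cam("top")
px=np.array([(113,43),(552,112),(490,535),(43,465)])/4.6+[295,160]
L=[(.0635,.094),(.0635,-.094),(-.1175,-.094),(-.1175,.094)]
P=[ray(c,p,.055)[:2] for p in px]
th,t,R,e=fit(L,P);print(th,t,(e*1000).round(1).tolist())
for n,l in dict(red=(-.0305,0),blue=(.0305,-.061),seat=(-.0985,0),yel=(-.0305,.061)).items(): print(n,(R@l+t).round(4))
# bottle red in both cams; blue cap in both
s=cam("scene")
q=blobs(s,(100,120,60),(130,255,255),(440,220,510,290),20)
for k in q: print("scene blue",cen(k),cv2.boundingRect(k),ray(s,cen(k),.122).round(4))
for k in blobs(s,(170,120,60),(8,255,255),(150,145,225,200),15): print("scene red",cen(k).round(1),ray(s,cen(k),.023).round(4))
# torch full silhouette: ends by hand-free: dark + gray mask
for n,cc,b in(("top",c,(160,190,255,228)),("scene",s,(365,305,460,375))):
    m=((cc["hsv"][...,1]<110)|(cc["hsv"][...,2]<80)).astype(np.uint8);k=np.zeros_like(m);k[b[1]:b[3],b[0]:b[2]]=1;m*=k
    m=cv2.morphologyEx(m,cv2.MORPH_CLOSE,np.ones((5,5)))
    q=max(cv2.findContours(m,0,1)[0],key=cv2.contourArea);r=cv2.minAreaRect(q);B=cv2.boxPoints(r)
    w=np.array([ray(cc,p,.013)[:2] for p in B]);print(n,r,ray(cc,r[0],.013).round(4),w.round(3).tolist())
E
```

```text
-0.1770806453356356 [ 0.60231752 -0.03399948] [[-0.1, -0.3], [-0.6, 0.5], [0.6, -0.2], [0.1, 0.0]]
red [ 0.5723 -0.0286]
blue [ 0.6216 -0.0994]
seat [ 0.5054 -0.0166]
yel [0.583  0.0314]
scene blue [483.3377193  237.95175439] (476, 232, 15, 13) [0.4371 0.3114 0.122 ]
scene red [181.4 169.2] [ 0.5044 -0.2746  0.023 ]
scene red [195.4 174.1] [ 0.5011 -0.2426  0.023 ]
scene red [158.7 161.2] [ 0.5097 -0.3277  0.023 ]
top ((207.59849548339844, 207.87709045410156), (77.57928466796875, 12.862886428833008), 5.013113975524902) [0.6161 0.2757 0.013 ] [[0.612, 0.355], [0.638, 0.353], [0.621, 0.196], [0.595, 0.199]]
scene ((412.0, 339.5), (69.0, 94.0), 90.0) [0.6119 0.2775 0.013 ] [[0.592, 0.18], [0.513, 0.327], [0.63, 0.369], [0.704, 0.232]]
```

The tote fit residuals are under 1 mm and both cameras agree on the objects. Red bottle: axis runs along (0.087,-0.996), with its base at y≈-0.211. I'll grip about 88 mm up from the base, pivot it upright, then carry it over.

```bash
cat > go.py <<'E'
# go.py x y z [yaw of tool y axis in world, rad]: turn, then displacement in tool axes after the turn
import sys
from h import *
s=manip.sense();R=Ro.from_rotvec(s["tcp_rot"]).as_matrix();a=list(map(float,sys.argv[1:]))
cur=np.arctan2(R[1,1],R[0,1]);t=0
if len(a)>3:
    d=[(a[3]+k*np.pi-cur+np.pi)%(2*np.pi)-np.pi for k in(0,1)];t=-min(d,key=abs)
    print("turn options",[-round(x,3) for x in d],"q7",round(s["q"][6],2))
M=R@Ro.from_rotvec([0,0,t]).as_matrix();v=M.T@(np.array(a[:3])-s["tcp_pos"])
print("yaw",round(cur,3),"turn",round(t,3),"tool d",v.round(4),"x axis",M[:,0].round(3),"tcp",s["tcp_pos"].round(4),"F",s["force"].round(1),"w",s["gripper_width"].round(4))
E
python3 go.py 0.506 -0.299 0.12 0.087
echo '{"increments": [[0, 0, 0, -0.122], [0, 0, 0, -0.122], [0, 0, 0, -0.122], [0, 0, 0, -0.122], [0, 0, 0, -0.122], [0, 0, 0, -0.122], [0, 0, 0, -0.122], [0, 0, 0, -0.122], [0, 0, 0, -0.122], [0, 0, 0, -0.122]]}' > rows.txt && python3 steer.py rows.txt 0.094
python3 go.py 0.506 -0.299 0.12 0.087
```

```text
turn options [np.float64(-1.227), np.float64(1.915)] q7 -0.02
time: 1.13
tcp_pos: [0.2713, -0.5906, 0.2054]
tcp_rot: [-2.124, -2.315, 0.0]
force: [0.1, -0.3, 1.2]
gripper_width: 0.0941
grasp_force: 0.0
turn options [np.float64(-0.001), np.float64(3.14)] q7 1.01Traceback (most recent call last):
  File "go.py", line 10, in <module>
    print("yaw",round(cur,3),"turn",round(t,3),"tool d",v.round(4),"x axis",M[:,0].round(3),"tcp",s["tcp_pos"].round(4),"F",s["force"].round(1),"w",s["gripper_width"].round(4))
                                                                                                                                                    ^^^^^^^^^^^^^^^^^^^^^^^^
AttributeError: 'float' object has no attribute 'round'
Traceback (most recent call last):
  File "go.py", line 10, in <module>
    print("yaw",round(cur,3),"turn",round(t,3),"tool d",v.round(4),"x axis",M[:,0].round(3),"tcp",s["tcp_pos"].round(4),"F",s["force"].round(1),"w",s["gripper_width"].round(4))
                                                                                                                                                    ^^^^^^^^^^^^^^^^^^^^^^^^
AttributeError: 'float' object has no attribute 'round'
```

```bash
sed -i 's/s\["gripper_width"\].round(4)/round(s["gripper_width"],4)/' go.py; python3 go.py 0.506 -0.299 0.12 0.087
```

```text
turn options [np.float64(-0.001), np.float64(3.14)] q7 1.01
yaw 0.086 turn -0.001 tool d [0.2701 0.2592 0.0854] x axis [-0.087  0.996  0.   ] tcp [ 0.2713 -0.5906  0.2054] F [ 0.1 -0.3  1.2] w 0.0941
```

```bash
echo '{"increments": [[0.027, 0.026, 0.006, 0], [0.027, 0.026, 0.006, 0], [0.027, 0.026, 0.006, 0], [0.027, 0.026, 0.006, 0], [0.027, 0.026, 0.006, 0], [0.027, 0.026, 0.006, 0], [0.027, 0.026, 0.006, 0], [0.027, 0.026, 0.006, 0], [0.027, 0.026, 0.006, 0], [0.027, 0.025, 0.006, 0]]}' > rows.txt && python3 steer.py rows.txt
echo '{"increments": [[0, 0, 0, 0], [0, 0, 0, 0]]}' > rows.txt && python3 steer.py rows.txt >/dev/null
python3 go.py 0.506 -0.299 0.005 0.087
python3 - <<'E'
from h import *
w=cam("wrist");cv2.imwrite("pics/w1.png",w["bgr"])
for n,lo,hi in(("red",(170,120,60),(8,255,255)),("white",(0,0,130),(180,60,255))):
  for k in blobs(w,lo,hi,None,100): print(n,cen(k).round(1),cv2.boundingRect(k),ray(w,cen(k),.023).round(4))
E
```

```text
time: 1.97
tcp_pos: [0.5091, -0.2994, 0.1453]
tcp_rot: [2.131, 2.308, 0.0]
force: [-0.0, -0.2, 0.9]
gripper_width: 0.094
grasp_force: 0.0
turn options [np.float64(-0.001), np.float64(3.14)] q7 0.36
yaw 0.086 turn -0.001 tool d [-0.0011 -0.0039  0.1402] x axis [-0.087  0.996  0.001] tcp [ 0.5097 -0.2977  0.1452] F [ 0.2 -0.7  0.3] w 0.0944
red [316.  171.2] (290, 163, 53, 17) [ 0.4984 -0.2357  0.023 ]
red [316.4 208.8] (291, 200, 51, 18) [ 0.5015 -0.269   0.023 ]
red [316.9 268.5] (301, 259, 32, 19) [ 0.5066 -0.3259  0.023 ]
white [316.6 237.8] (293, 217, 48, 44) [ 0.5039 -0.296   0.023 ]
white [197.3 314.3] (164, 275, 74, 79) [ 0.3927 -0.3834  0.023 ]
white [445.8 308.7] (409, 275, 75, 63) [ 0.6362 -0.3564  0.023 ]
white [316.2 149. ] (291, 136, 51, 27) [ 0.4972 -0.2169  0.023 ]
white [316.5 189.8] (291, 180, 51, 21) [ 0.5002 -0.2519  0.023 ]
white [ 17.  322.6] (0, 313, 46, 27) [ 0.2138 -0.4077  0.023 ]
white [498.2 208.7] (472, 142, 76, 99) [ 0.6664 -0.2548  0.023 ]
white [625.2 320.2] (604, 313, 36, 20) [ 0.8161 -0.3535  0.023 ]
```

View pics/w1.png

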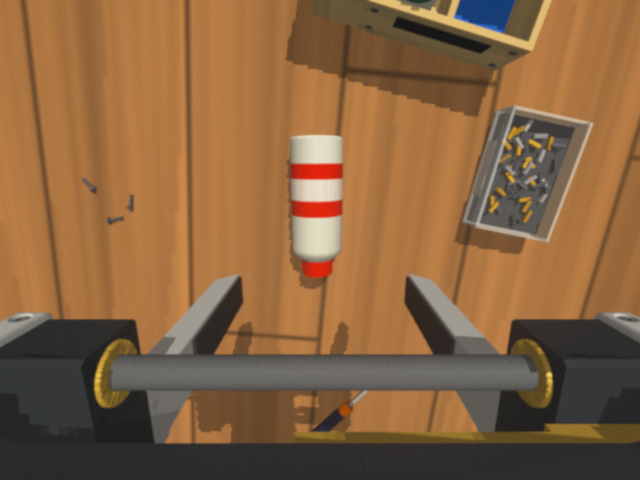

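The wrist view shows the bottle axis at column 316, centred between the fingers, with the base at row 136 and the cap at row 268. I'll descend, then close gently.

```bash
echo '{"increments": [[0, -0.002, 0.035, 0], [0, -0.002, 0.035, 0], [0, 0, 0.035, 0], [0, 0, 0.03, 0], [0, 0, 0.005, 0], [0, 0, 0, 0]]}' > rows.txt && python3 steer.py rows.txt; python3 go.py 0.505 -0.297 0.005 0.087
echo '{"increments": [[0, 0, 0, 0], [0, 0, 0, 0], [0, 0, 0, 0], [0, 0, 0, 0], [0, 0, 0, 0], [0, 0, 0, 0], [0, 0, 0, 0]]}' > rows.txt && python3 steer.py rows.txt 0.03 5; python3 go.py 0.505 -0.297 0.005 0.087
```

```text
time: 2.68
tcp_pos: [0.5017, -0.3021, 0.004]
tcp_rot: [-2.131, -2.303, 0.003]
force: [0.1, -0.5, 0.4]
gripper_width: 0.094
grasp_force: 0.0
turn options [np.float64(-0.009), np.float64(3.132)] q7 0.3
yaw 0.078 turn -0.009 tool d [ 0.0048  0.0037 -0.001 ] x axis [-0.087  0.996  0.001] tcp [ 0.5017 -0.3021  0.004 ] F [ 0.1 -0.5  0.4] w 0.094
time: 3.27
tcp_pos: [0.5043, -0.3012, 0.0059]
tcp_rot: [2.13, 2.308, 0.0]
force: [-0.4, -0.3, 0.7]
gripper_width: 0.0509
grasp_force: 0.0
turn options [np.float64(-0.007), np.float64(3.135)] q7 0.3
yaw 0.08 turn -0.007 tool d [0.0041 0.0011 0.0009] x axis [-0.087  0.996 -0.   ] tcp [ 0.5043 -0.3012  0.0059] F [-0.4 -0.3  0.7] w 0.0509
```

```bash
echo '{"increments": [[0.004, 0, 0, 0], [0, 0, 0, 0], [0, 0, 0, 0], [0, 0, 0, 0], [0, 0, 0, 0]]}' > rows.txt && python3 steer.py rows.txt 0.03 5; python3 go.py 0.505 -0.297 0.005 0.087
```

```text
time: 3.68
tcp_pos: [0.5039, -0.2968, 0.0056]
tcp_rot: [-2.131, -2.309, -0.0]
force: [-0.6, 0.9, 4.2]
gripper_width: 0.0461
grasp_force: 5.0
turn options [np.float64(-0.007), np.float64(3.135)] q7 0.29
yaw 0.08 turn -0.007 tool d [-0.0003  0.0011  0.0006] x axis [-0.087  0.996  0.   ] tcp [ 0.5039 -0.2968  0.0056] F [-0.6  0.9  4.2] w 0.0461
```

```bash
echo '{"increments": [[0.004, 0, -0.011, 0], [0.005, 0, -0.011, 0], [0.007, 0, -0.010, 0], [0.007, 0, -0.009, 0], [0.009, 0, -0.008, 0], [0.009, 0, -0.007, 0], [0.011, 0, -0.005, 0], [0.011, 0, -0.004, 0], [0, 0, 0, 0], [0, 0, 0, 0]]}' > rows.txt && python3 steer.py rows.txt
python3 - <<'E'
from h import *
c=cam("scene");cv2.imwrite("pics/s1.png",cv2.resize(c["bgr"][80:260,80:320],None,fx=2.5,fy=2.5))
E
```

```text
time: 4.52
tcp_pos: [0.4993, -0.2334, 0.0712]
tcp_rot: [2.128, 2.309, 0.001]
force: [0.1, -0.9, 3.2]
gripper_width: 0.0457
grasp_force: 5.0
```

View pics/s1.png

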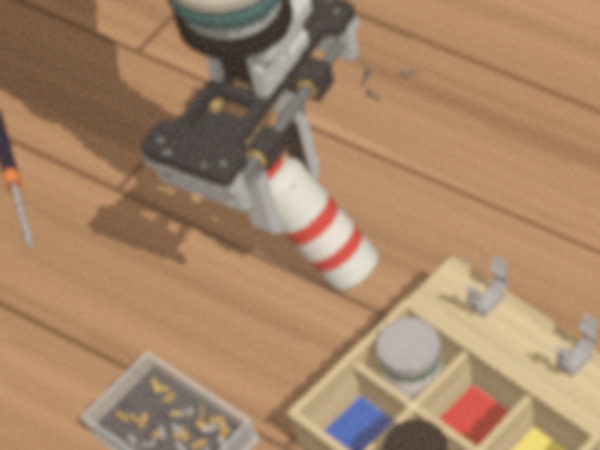

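The bottle is pivoting as planned, with its base at about (350,275) and its cap between the fingers. I'll finish the arc.

```bash
echo '{"increments": [[0.012, 0, -0.002, 0], [0.012, 0, -0.001, 0], [0.012, 0, 0.001, 0], [0.012, 0, 0.002, 0], [0, 0, 0, 0], [0, 0, 0, 0], [0, 0, 0, 0]]}' > rows.txt && python3 steer.py rows.txt; python3 go.py 0.505 -0.186 0.07 0.087;  python3 - <<'E'
from h import *
c=cam("scene");cv2.imwrite("pics/s2.png",cv2.resize(c["bgr"][80:260,80:320],None,fx=2.5,fy=2.5))
E
```

```text
time: 5.15
tcp_pos: [0.4947, -0.1858, 0.0703]
tcp_rot: [-2.129, -2.309, 0.0]
force: [-0.1, 1.1, 2.3]
gripper_width: 0.046
grasp_force: 5.0
turn options [np.float64(-0.006), np.float64(3.135)] q7 0.14
yaw 0.081 turn -0.006 tool d [-0.0011  0.0102  0.0003] x axis [-0.087  0.996  0.001] tcp [ 0.4947 -0.1858  0.0703] F [-0.1  1.1  2.3] w 0.046
```

View pics/s2.png

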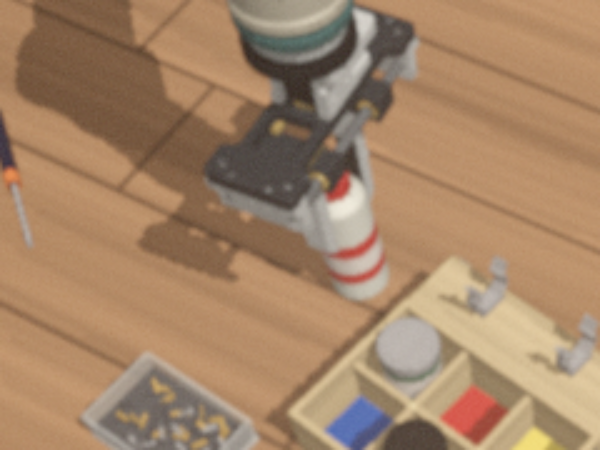

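The bottle looks nearly upright. I'll release it so it settles flat on its base, then check its tilt before re-gripping.

```bash
echo '{"increments": [[0, 0, 0, 0], [0, 0, 0, 0], [0, 0, 0, 0], [0, 0, 0, 0], [0, 0, 0, 0], [0, 0, 0, 0], [0, 0, 0, 0]]}' > rows.txt && python3 steer.py rows.txt 0.056 5
python3 - <<'E'
from h import *
c=cam("scene")
for k in blobs(c,(170,120,60),(8,255,255),(170,140,250,200),10):
    print(cen(k).round(1),cv2.boundingRect(k),[ray(c,cen(k),z)[:2].round(4).tolist() for z in(.03,.06,.12)])
w=cam("wrist")
for k in blobs(w,(170,120,60),(8,255,255),None,100):
    print("w",cen(k).round(1),cv2.boundingRect(k),[ray(w,cen(k),z)[:2].round(4).tolist() for z in(.124,)])
E
```

```text
time: 5.78
tcp_pos: [0.4949, -0.1866, 0.0705]
tcp_rot: [2.131, 2.308, -0.0]
force: [-0.7, -1.2, -0.7]
gripper_width: 0.0561
grasp_force: 0.0
[217.8 153.8] (211, 145, 13, 17) [[0.4394, -0.2278], [0.4584, -0.2102], [0.4963, -0.1749]]
[223.7 180.8] (215, 173, 18, 12) [[0.4918, -0.1794], [0.5089, -0.1636], [0.5429, -0.1319]]
[223.4 191.3] (212, 185, 23, 9) [[0.5139, -0.1659], [0.5301, -0.1506], [0.5625, -0.1199]]
w [472.4  27.1] (430, 0, 86, 64) [[0.5356, -0.0682]]
w [322.9 319. ] (289, 281, 69, 74) [[0.4945, -0.178]]
w [322.4 242.2] (288, 234, 71, 27) [[0.4917, -0.1456]]
```

Cap and both bands all map to about (0.495,-0.177), so it stands upright. I'll centre the gripper on it, re-grip, and lift.

```bash
echo '{"increments": [[0.009, 0, 0, 0], [0, 0, 0, 0], [0, 0, 0, 0], [0, 0, 0, 0], [0, 0, 0, 0]]}' > rows.txt && python3 steer.py rows.txt 0.03 20; echo '{"increments": [[0, 0, -0.02, 0], [0, 0, -0.04, 0], [0, 0, -0.02, 0], [0, 0, 0, 0]]}' > rows.txt && python3 steer.py rows.txt; python3 go.py 0.5723 -0.0286 0.155 1.394; python3 go.py 0.5723 -0.0286 0.155 -0.177
```

```text
time: 6.3
tcp_pos: [0.4942, -0.1772, 0.0705]
tcp_rot: [-2.13, -2.309, -0.0]
force: [0.1, 1.6, -0.5]
gripper_width: 0.0458
grasp_force: 20.0
time: 6.63
tcp_pos: [0.4971, -0.1787, 0.1544]
tcp_rot: [2.127, 2.302, 0.005]
force: [0.7, -0.6, -0.7]
gripper_width: 0.0459
grasp_force: 20.0
turn options [np.float64(-1.315), np.float64(1.827)] q7 0.17
yaw 0.079 turn -1.315 tool d [-0.0476  0.161  -0.0004] x axis [-0.984  0.176 -0.008] tcp [ 0.4971 -0.1787  0.1544] F [ 0.7 -0.6 -0.7] w 0.0459
turn options [np.float64(0.256), np.float64(-2.885)] q7 0.17
yaw 0.079 turn 0.256 tool d [ 0.161   0.0476 -0.0004] x axis [ 0.176  0.984 -0.001] tcp [ 0.4971 -0.1787  0.1544] F [ 0.7 -0.6 -0.7] w 0.0459
```

```bash
echo '{"increments": [[0, 0, -0.02, 0.125], [0, 0, 0, 0.125], [0.03, 0.01, 0, 0], [0.04, 0.01, 0, 0], [0.04, 0.01, 0, 0], [0.03, 0.01, 0, 0], [0.015, 0.005, 0, 0], [0, 0, 0, 0], [0, 0, 0, 0], [0, 0, 0, 0]]}' > rows.txt && python3 steer.py rows.txt; python3 go.py 0.5723 -0.0286 0.155 -0.177
python3 - <<'E'
from h import *
t=cam("top");s=cam("scene");cv2.imwrite("pics/s3.png",s["bgr"])
for c,b in((s,(200,120,330,260)),(t,(300,150,420,260))):
  for k in blobs(c,(170,120,60),(8,255,255),b,10): print(cen(k).round(1),cv2.boundingRect(k),ray(c,cen(k),.21).round(4),ray(c,cen(k),.0056).round(4))
E
```

```text
time: 7.47
tcp_pos: [0.5634, -0.0342, 0.1695]
tcp_rot: [-2.403, -2.023, 0.005]
force: [-1.0, 0.3, -2.0]
gripper_width: 0.0456
grasp_force: 20.0
turn options [np.float64(0.005), np.float64(-3.136)] q7 -0.29
yaw -0.172 turn 0.005 tool d [0.0071 0.0078 0.0144] x axis [ 0.176  0.984 -0.002] tcp [ 0.5634 -0.0342  0.1695] F [-1.   0.3 -2. ] w 0.0456
[269.3 245.4] (256, 234, 27, 23) [0.6598 0.0359 0.21  ] [ 0.5652 -0.0329  0.0056]
[263.2 178.5] (256, 169, 13, 17) [ 0.561 -0.033  0.21 ] [ 0.4343 -0.1241  0.0056]
[265.8 207.4] (257, 201, 18, 10) [ 0.6056 -0.0019  0.21  ] [ 0.4933 -0.0829  0.0056]
[263.3 218.3] (252, 213, 23, 8) [0.6241 0.0047 0.21  ] [ 0.5179 -0.0741  0.0056]
```

```bash
echo '{"increments": [[0.007, 0.008, 0, 0], [0, 0, 0, 0], [0, 0, 0, 0], [0, 0, 0.02, 0]]}' > rows.txt && python3 steer.py rows.txt;python3 go.py 0.5723 -0.0286 0.085 -0.177
```

```text
time: 7.9
tcp_pos: [0.5769, -0.0269, 0.1534]
tcp_rot: [2.399, 2.021, 0.009]
force: [0.6, 0.3, -2.1]
gripper_width: 0.0456
grasp_force: 20.0
turn options [np.float64(0.006), np.float64(-3.135)] q7 -0.31
yaw -0.171 turn 0.006 tool d [-0.0025 -0.0047  0.0684] x axis [0.176 0.984 0.001] tcp [ 0.5769 -0.0269  0.1534] F [ 0.6  0.3 -2.1] w 0.0456
```

```bash
echo '{"increments": [[0, 0, 0, 0], [0, 0, 0, 0], [0, 0, 0, 0]]}' > rows.txt && python3 steer.py rows.txt>/dev/null;python3 go.py 0.5723 -0.0286 0.085 -0.177
```

```text
turn options [np.float64(0.007), np.float64(-3.135)] q7 -0.31
yaw -0.17 turn 0.007 tool d [-0.0019 -0.0013  0.0659] x axis [ 0.176  0.984 -0.   ] tcp [ 0.5739 -0.0269  0.1509] F [ 0.1  0.4 -2. ] w 0.0456
```

```bash
echo '{"increments": [[-0.002, -0.001, 0.01, 0.007], [0, 0, 0.015, 0], [0, 0, 0.015, 0], [0, 0, 0.015, 0], [0, 0, 0.01, 0], [0, 0, 0, 0], [0, 0, 0, 0]]}' > rows.txt && python3 steer.py rows.txt;python3 go.py 0.5723 -0.0286 0.0765 -0.177
```

```text
time: 8.73
tcp_pos: [0.5723, -0.029, 0.0854]
tcp_rot: [2.409, 2.016, -0.001]
force: [0.3, -0.0, 0.3]
gripper_width: 0.0304
grasp_force: 0.0
turn options [np.float64(-0.0), np.float64(3.141)] q7 -0.33
yaw -0.177 turn -0.0 tool d [ 0.0004 -0.      0.0089] x axis [ 0.176  0.984 -0.001] tcp [ 0.5723 -0.029   0.0854] F [ 0.3 -0.   0.3] w 0.0304
```

The grip is lost: the opening reads 30 mm and the grip force is 0. I'll look before moving.

Run:
```python
from h import *
c=cam("scene");cv2.imwrite("pics/s4.png",cv2.resize(c["bgr"][100:340,150:400],None,fx=2.4,fy=2.4))
```

```text
(no output)
```

View pics/s4.png

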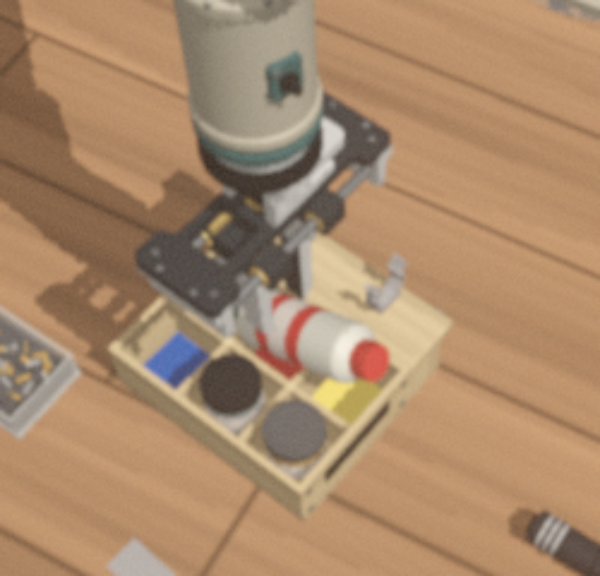

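The bottle tipped toward +y: its base is by the red cell and its cap lies over the yellow cell. It had probably rotated about the pad axis during the carry, because I moved across that axis at only 20 N. I'll back off straight up and measure again.

```bash
echo '{"increments": [[0, 0, -0.01, 0], [0, 0, -0.02, 0], [0, 0, -0.03, 0], [0, 0, -0.04, 0], [0, 0, -0.04, 0], [0, 0, -0.03, 0], [-0.03, 0, 0, 0], [-0.03, 0, 0, 0], [0, 0, 0, 0], [0, 0, 0, 0]]}' > rows.txt && python3 steer.py rows.txt 0.094
python3 - <<'E'
from h import *
t=cam("top");cv2.imwrite("pics/t5.png",t["bgr"]);w=cam("wrist");cv2.imwrite("pics/w5.png",w["bgr"]);s=cam("scene");cv2.imwrite("pics/s5.png",s["bgr"])
C=np.zeros((480,800,3),np.uint8);C[:240,:320]=cv2.resize(t["bgr"][155:290,290:470],(320,240));C[:,320:]=w["bgr"][:,80:560];C[240:,:320]=cv2.resize(s["bgr"][130:290,180:393],(320,240));cv2.imwrite("pics/c5.png",C)
E
```

```text
time: 9.62
tcp_pos: [0.5615, -0.0904, 0.2569]
tcp_rot: [2.412, 2.009, 0.0]
force: [-0.3, 0.9, -0.0]
gripper_width: 0.0925
grasp_force: 0.0
```

View pics/c5.png

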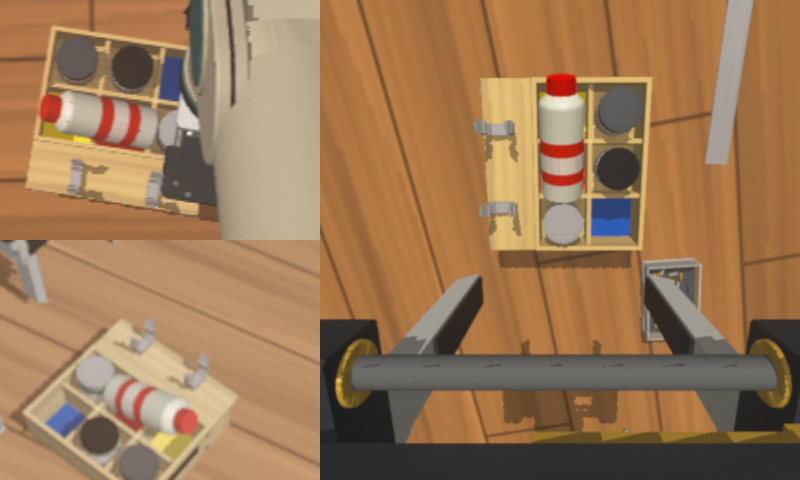

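The bottle lies along the front row, tote y, on the dividers: cap over the left wall, base by the grease tin, tins still in place. Next I'll triangulate the cap and bands.

```bash
cat > tri.py <<'E'
from h import *
def tri(obs):
    A=np.zeros((3,3));b=np.zeros(3)
    for c,p in obs:
        d=c["Rw"]@np.array([(p[0]-c["cx"])/c["fx"],(p[1]-c["cy"])/c["fy"],1]);d/=np.linalg.norm(d);M=np.eye(3)-np.outer(d,d);A+=M;b+=M@c["o"]
    X=np.linalg.solve(A,b);return X,[np.abs(proj(c,X)-p).max().round(1) for c,p in obs]
E
python3 - <<'E'
from tri import *
t=cam("top");s=cam("scene");w=cam("wrist")
lo,hi=(170,120,60),(8,255,255)
B={}
for n,c,b in(("t",t,(300,190,390,260)),("s",s,(240,150,330,290)),("w",w,(300,50,540,300))):
    B[n]=[(cen(k).round(1).tolist(),cv2.boundingRect(k)) for k in blobs(c,lo,hi,b,10)];print(n,B[n])
th=-.177;R=np.array([[np.cos(th),-np.sin(th)],[np.sin(th),np.cos(th)]])
T=lambda X:(R.T@(X[:2]-[.6023,-.034])).round(4)
def pick(n,i,rev): return np.array(sorted([b[0] for b in B[n]],key=lambda p:p[rev])[i])
for i in range(3):
    # order cap, upper band, lower band : top by col asc, scene by col desc, wrist by row asc
    pt,ps,pw=pick("t",i,0),pick("s",-1-i,0),pick("w",i,1)
    for o in([(t,pt),(s,ps)],[(w,pw),(s,ps)]):
        X,e=tri(o);print(i,X.round(4),e,"tote",T(X))
E
```

```text
t [([355.9, 225.3], (341, 209, 30, 31)), ([318.0, 215.5], (312, 208, 13, 16))]
s [([267.3, 241.3], (257, 223, 26, 34)), ([303.3, 250.5], (296, 243, 16, 16))]
w [([321.6, 86.8], (306, 75, 32, 24)), ([322.3, 152.0], (301, 141, 45, 20)), ([324.1, 180.7], (302, 160, 43, 32))]
0 [0.5861 0.051  0.0911] [np.float64(0.4), np.float64(0.5)] tote [-0.0309  0.0808]
0 [0.5855 0.0516 0.0906] [np.float64(0.0), np.float64(0.0)] tote [-0.0316  0.0813]
1 [ 0.5738 -0.0251  0.0405] [np.float64(1.8), np.float64(2.2)] tote [-0.0296  0.0037]
1 [ 0.5811 -0.0136  0.0641] [np.float64(6.1), np.float64(4.9)] tote [-0.0244  0.0163]Traceback (most recent call last):
  File "<stdin>", line 12, in <module>
  File "<stdin>", line 9, in pick
IndexError: list index out of range
```

The cap triangulates to tote (-31,81) mm at z≈90, so the bottle is tilted about 10°, resting on the divider with its base against the right divider. I'll grip it about 88 mm from the base with a narrow opening, to stay clear of the clip and tin, and lift it out.

```bash
cat > tg.py <<'E'
# tote coords -> world
import sys,numpy as np
th=-.177;R=np.array([[np.cos(th),-np.sin(th)],[np.sin(th),np.cos(th)]])
print(*(R@[float(sys.argv[1]),float(sys.argv[2])]+[.6023,-.034]).round(4))
E
P=$(python3 tg.py -.031 .055); echo $P; python3 go.py $P 0.16 -0.177
```

```text
0.5815 0.0256
turn options [np.float64(0.002), np.float64(-3.14)] q7 -0.17
yaw -0.175 turn 0.002 tool d [ 0.1137 -0.0006  0.0956] x axis [0.176 0.984 0.   ] tcp [ 0.5621 -0.0865  0.2555] F [ 0.3 -1.   0.1] w 0.0941
```

```bash
echo '{"increments": [[0.028, 0, 0.015, 0], [0.028, 0, 0.02, 0], [0.028, 0, 0.02, 0], [0.02, 0, 0.02, 0], [0.009, 0, 0.02, 0], [0, 0, 0, 0], [0, 0, 0, 0], [0, 0, 0, 0], [0, 0, 0, 0]]}' > rows.txt && python3 steer.py rows.txt 0.058; P=$(python3 tg.py -.031 .055);python3 go.py $P 0.072 -0.177;  python3 - <<'E'
from h import *
w=cam("wrist")
for k in blobs(w,(170,120,60),(8,255,255),(200,100,450,400),60): print(cen(k),cv2.boundingRect(k),ray(w,cen(k),.09)[:2].round(4))
E
```

```text
time: 10.67
tcp_pos: [0.5827, 0.0222, 0.1618]
tcp_rot: [2.41, 2.013, 0.002]
force: [-0.4, -0.5, 0.6]
gripper_width: 0.0581
grasp_force: 0.0
turn options [np.float64(-0.002), np.float64(3.14)] q7 -0.4
yaw -0.179 turn -0.002 tool d [ 0.0032 -0.002   0.0898] x axis [ 0.176  0.984 -0.   ] tcp [0.5827 0.0222 0.1618] F [-0.4 -0.5  0.6] w 0.0581
[319.02545857 219.935642  ] (301, 203, 38, 35) [0.5852 0.0501]
[320.02459259 290.14133333] (293, 274, 55, 26) [ 0.5756 -0.0065]
[320.03854577 316.40078844] (296, 304, 49, 21) [ 0.5714 -0.0292]
```

```bash
echo '{"increments": [[0.003, -0.001, 0.03, 0], [0, 0, 0.03, 0], [0, 0, 0.02, 0], [0, 0, 0.009, 0], [0, 0, 0, 0], [0, 0, 0, 0]]}' > rows.txt && python3 steer.py rows.txt; echo '{"increments": [[0, 0, 0, 0], [0, 0, 0, 0], [0, 0, 0, 0], [0, 0, 0, 0]]}' > rows.txt && python3 steer.py rows.txt 0.03 40;  P=$(python3 tg.py -.031 .055);python3 go.py $P 0.072 -0.177
```

```text
time: 11.22
tcp_pos: [0.5821, 0.0262, 0.0723]
tcp_rot: [2.409, 2.015, 0.001]
force: [-0.0, -0.0, -0.4]
gripper_width: 0.0583
grasp_force: 0.0
time: 11.55
tcp_pos: [0.5824, 0.0268, 0.0727]
tcp_rot: [2.408, 2.016, 0.003]
force: [-0.0, 0.1, 4.8]
gripper_width: 0.0453
grasp_force: 40.0
turn options [np.float64(0.0), np.float64(-3.142)] q7 -0.43
yaw -0.177 turn 0.0 tool d [-0.0014 -0.0007  0.0007] x axis [0.176 0.984 0.001] tcp [0.5824 0.0268 0.0727] F [-0.   0.1  4.8] w 0.0453
```

```bash
echo '{"increments": [[0, 0, -0.01, 0], [0, 0, -0.015, 0], [0, 0, -0.015, 0], [0, 0, -0.02, 0], [0, 0, -0.02, 0], [0, 0, -0.02, 0], [0, 0, -0.02, 0], [0, 0, -0.015, 0], [0, 0, -0.01, 0], [0, 0, 0, 0]]}' > rows.txt && python3 steer.py rows.txt - 40
cat > tilt.py <<'E'
from tri import *
import sys
col=sys.argv[1]; lo,hi=((170,120,60),(8,255,255)) if col=="red" else ((100,120,60),(130,255,255))
s=manip.sense();p=s["tcp_pos"];c=cam("scene");u=proj(c,p+[0,0,.019])
b=[int(max(0,u[0]-75)),int(max(0,u[1]-75)),int(u[0]+75),int(u[1]+75)]
print("tcp",p.round(4),"F",s["force"].round(1),"w",round(s["gripper_width"],4),"grasp px",u.round(1),"up px/cm",((proj(c,p+[0,0,.05])-proj(c,p))/5).round(2))
for k in blobs(c,lo,hi,b,8):
    r=cv2.minAreaRect(k);print(cen(k).round(1),cv2.boundingRect(k),"rect",np.round(r[1],1),round(r[2],1))
E
python3 tilt.py red
```

```text
time: 12.38
tcp_pos: [0.5825, 0.0269, 0.219]
tcp_rot: [2.407, 2.015, 0.005]
force: [0.9, 0.8, -1.8]
gripper_width: 0.0449
grasp_force: 40.0
tcp [0.5825 0.0269 0.219 ] F [ 0.9  0.8 -1.8] w 0.0449 grasp px [289.6 193. ] up px/cm [-0.15 -4.05]
[269.2 245.4] (256, 234, 27, 23) rect [17.7 20.5] 45.0
[303.1 202.7] (294, 193, 19, 21) rect [18.5 19.2] 8.1
```

```bash
echo '{"increments": [[0, 0, 0, 0], [0, 0, 0, 0], [0, 0, 0, 0], [0, 0, 0, 0], [0, 0, 0, 0], [0, 0, 0, 0]]}' > rows.txt && python3 steer.py rows.txt - 5;python3 tilt.py red
```

```text
time: 12.93
tcp_pos: [0.5812, 0.0267, 0.2161]
tcp_rot: [-2.409, -2.016, 0.001]
force: [0.1, -0.5, -1.6]
gripper_width: 0.0459
grasp_force: 5.0
tcp [0.5812 0.0267 0.2161] F [ 0.1 -0.5 -1.6] w 0.0459 grasp px [290.  193.5] up px/cm [-0.14 -4.03]
[269.3 245.3] (257, 234, 26, 23) rect [17.7 19.8] 45.0
[292.7 191. ] (285, 181, 15, 18) rect [ 9.9 20.5] 45.0
[292.5 222.3] (279, 214, 28, 12) rect [ 9.  27.5] 79.5
[293.2 233.9] (281, 228, 26, 9) rect [ 6.8 25.2] 83.2
```

The light grip lets it swing toward vertical. I'll wait a little longer and measure the remaining tilt.

```bash
echo '{"increments": [[0, 0, 0, 0], [0, 0, 0, 0], [0, 0, 0, 0], [0, 0, 0, 0], [0, 0, 0, 0], [0, 0, 0, 0]]}' > rows.txt && python3 steer.py rows.txt - 5;cat >> tilt.py <<'E'
# lateral offset (world xy, mm) of cap/bands from the TCP axis, given contact height hc on the bottle at a TCP offset o
if len(sys.argv)>2:
    base=p[2]-float(sys.argv[2]); n=np.array([.73,.68])
    for k in blobs(c,lo,hi,b,8):
        for h,r in((.114,.012),(.063,.0205),(.030,.0205)):
            X=ray(c,cen(k),base+h)[:2]-n*r-p[:2]
            if np.abs(X).max()<.02: print("h",h,"off mm",(X*1000).round(1))
E
python3 tilt.py red 0.077
```

```text
time: 13.48
tcp_pos: [0.5814, 0.0267, 0.2165]
tcp_rot: [2.409, 2.016, 0.0]
force: [0.4, 0.8, -1.4]
gripper_width: 0.0457
grasp_force: 5.0
tcp [0.5814 0.0267 0.2165] F [ 0.4  0.8 -1.4] w 0.0457 grasp px [289.9 193.4] up px/cm [-0.14 -4.03]
[269.3 245.3] (257, 234, 26, 23) rect [17.7 19.8] 45.0
[292.5 190.6] (285, 181, 16, 18) rect [10.6 20.5] 45.0
[292.6 222.2] (280, 214, 27, 12) rect [ 8.7 26.7] 79.1
[293.1 233.8] (281, 229, 25, 8) rect [ 6.1 24.1] 85.2
h 0.114 off mm [-3.8 -0.7]
h 0.063 off mm [9.  3.3]
h 0.03 off mm [-9.  -7.3]
h 0.03 off mm [9.2 3.7]
```

```bash
python3 go.py .5723 -.0286 .2165 -0.177; echo '{"increments": [[-0.003, 0, 0, 0], [-0.006, 0, 0, 0], [-0.009, 0, 0, 0], [-0.01, 0, 0, 0], [-0.01, 0, 0, 0], [-0.009, 0, 0, 0], [-0.006, 0, 0, 0], [-0.003, 0, 0, 0], [0, 0, 0, 0], [0, 0, 0, 0]]}' > rows.txt && python3 steer.py rows.txt - 5; echo '{"increments": [[0, 0, 0, 0], [0, 0, 0, 0], [0, 0, 0, 0], [0, 0, 0, 0], [0, 0, 0, 0]]}' > rows.txt && python3 steer.py rows.txt - 5;python3 tilt.py red 0.08;python3 go.py .5723 -.0286 .12 -0.177
```

```text
turn options [np.float64(-0.0), np.float64(3.142)] q7 -0.39
yaw -0.177 turn -0.0 tool d [-0.056   0.0008  0.    ] x axis [ 0.176  0.984 -0.   ] tcp [0.5814 0.0267 0.2165] F [-0.4  0.8 -0.9] w 0.0461
time: 14.37
tcp_pos: [0.5716, -0.0282, 0.2166]
tcp_rot: [-2.409, -2.016, -0.001]
force: [-0.3, 1.0, -1.6]
gripper_width: 0.0458
grasp_force: 5.0
time: 14.78
tcp_pos: [0.5715, -0.0281, 0.2165]
tcp_rot: [-2.409, -2.017, -0.0]
force: [1.2, 0.2, -2.1]
gripper_width: 0.0461
grasp_force: 5.0
tcp [ 0.5715 -0.0281  0.2165] F [ 1.2  0.2 -2.1] w 0.0461 grasp px [261.3 174.4] up px/cm [-0.47 -4.16]
[262.1 170. ] (253, 160, 18, 20) rect [14.1 20.5] 45.0
[269.4 243. ] (256, 234, 27, 15) rect [17.7 20.5] 45.0
[265.9 203. ] (252, 195, 27, 12) rect [ 9.4 26.5] 81.3
[267.7 214.9] (255, 208, 25, 10) rect [ 7.  24.5] 78.2
h 0.114 off mm [-6.8 -4.4]
h 0.063 off mm [6.3 4.1]
h 0.03 off mm [-12.2  -9.2]
h 0.03 off mm [6.1 5. ]
turn options [np.float64(0.0), np.float64(-3.141)] q7 -0.29
yaw -0.177 turn 0.0 tool d [-0.0002  0.0008  0.0965] x axis [0.176 0.984 0.   ] tcp [ 0.5716 -0.0282  0.2165] F [ 0.1  0.8 -1.9] w 0.0462
```

Against the projected vertical, the cap and bands line up within 0.5 px, about 1° of tilt. Lowering gently.

```bash
echo '{"increments": [[0, 0.001, 0.005, 0], [0, 0, 0.01, 0], [0, 0, 0.015, 0], [0, 0, 0.015, 0], [0, 0, 0.015, 0], [0, 0, 0.01, 0], [0, 0, 0.005, 0], [0, 0, 0, 0], [0, 0, 0, 0]]}' > rows.txt && python3 steer.py rows.txt - 8; python3 tilt.py red 0.087; python3 go.py .5723 -.0286 .12 -0.177
```

```text
time: 15.58
tcp_pos: [0.5726, -0.0286, 0.1415]
tcp_rot: [-2.409, -2.016, -0.0]
force: [0.6, -0.2, -1.2]
gripper_width: 0.0457
grasp_force: 8.0
tcp [ 0.5726 -0.0286  0.1415] F [ 0.6 -0.2 -1.2] w 0.0457 grasp px [263.9 203.1] up px/cm [-0.41 -3.52]
[265.6 200.1] (258, 191, 15, 17) rect [11.1 19. ] 36.0
[268.2 250.5] (257, 244, 26, 13) rect [11.6 25.1] 87.6
[268.1 228.9] (255, 222, 25, 10) rect [ 7.6 24.3] 80.5
[270.3 239.2] (258, 232, 24, 10) rect [ 6.7 23.5] 77.7
h 0.114 off mm [-10.6  -5.5]
h 0.063 off mm [2.7 1.5]
h 0.03 off mm [-13.8 -10.4]
h 0.063 off mm [18.4 14.9]
h 0.03 off mm [2.6 3.6]
turn options [np.float64(0.0), np.float64(-3.142)] q7 -0.31
yaw -0.177 turn 0.0 tool d [-0.0002 -0.0007  0.0219] x axis [0.176 0.984 0.   ] tcp [ 0.573  -0.0285  0.1419] F [-0.9 -0.4 -1.7] w 0.0458
```

```bash
echo '{"increments": [[0, 0, 0.005, 0], [0, 0, 0.007, 0], [0, 0, 0.008, 0], [0, 0, 0.008, 0], [0, 0, 0.007, 0], [0, 0, 0.003, 0], [0, 0, 0, 0], [0, 0, 0, 0]]}' > rows.txt && python3 steer.py rows.txt; python3 tilt.py red 0.087|head -6; python3 go.py .5723 -.0286 .0926 -0.177
```

```text
time: 16.3
tcp_pos: [0.5724, -0.0285, 0.1032]
tcp_rot: [-2.409, -2.016, 0.0]
force: [0.4, 0.2, -1.8]
gripper_width: 0.0461
grasp_force: 8.0
tcp [ 0.5724 -0.0285  0.1032] F [ 0.4  0.2 -1.8] w 0.0461 grasp px [265.4 215.8] up px/cm [-0.37 -3.25]
[267.2 213.3] (260, 205, 14, 16) rect [10.1 17.2] 32.5
[269.9 240.2] (258, 233, 24, 11) rect [ 6.9 23.5] 77.7
[272.5 249.6] (262, 243, 21, 10) rect [ 5.7 20.9] 73.3
h 0.114 off mm [-10.3  -5. ]
h 0.063 off mm [2.3 2.2]
turn options [np.float64(-0.0), np.float64(3.142)] q7 -0.33
yaw -0.177 turn -0.0 tool d [-0.0001 -0.0004  0.0109] x axis [0.176 0.984 0.   ] tcp [ 0.5727 -0.0286  0.1035] F [ 0.4  0.1 -1. ] w 0.046
```

It is in the cell, with no contact yet. I'll go down in small rows.

```bash
echo '{"increments": [[0, 0, 0.003, 0], [0, 0, 0.003, 0], [0, 0, 0.002, 0], [0, 0, 0, 0]]}' > rows.txt && python3 steer.py rows.txt; echo '{"increments": [[0, 0, 0.001, 0], [0, 0, 0.001, 0], [0, 0, 0.001, 0]]}' > rows.txt && python3 steer.py rows.txt; echo '{"increments": [[0, 0, 0.001, 0], [0, 0, 0.001, 0], [0, 0, 0, 0]]}' > rows.txt && python3 steer.py rows.txt;python3 tilt.py red 0.087|head -4
```

```text
time: 16.68
tcp_pos: [0.5722, -0.0286, 0.0951]
tcp_rot: [-2.409, -2.016, 0.001]
force: [0.1, 0.9, -1.4]
gripper_width: 0.046
grasp_force: 8.0
time: 16.93
tcp_pos: [0.5726, -0.0286, 0.0925]
tcp_rot: [2.409, 2.016, 0.0]
force: [0.2, -1.0, -2.2]
gripper_width: 0.0458
grasp_force: 8.0
time: 17.18
tcp_pos: [0.5724, -0.0286, 0.0903]
tcp_rot: [-2.409, -2.016, 0.0]
force: [-0.6, -0.9, -1.7]
gripper_width: 0.0455
grasp_force: 8.0
tcp [ 0.5724 -0.0286  0.0903] F [-0.6 -0.9 -1.7] w 0.0455 grasp px [265.9 219.9] up px/cm [-0.36 -3.17]
[267.8 217.4] (261, 209, 13, 16) rect [ 9.4 17.4] 26.6
[270.6 243.9] (259, 237, 23, 10) rect [ 6.8 22.8] 77.2
h 0.114 off mm [-10.4  -4.9]
```

```bash
echo '{"increments": [[0, 0, 0.001, 0], [0, 0, 0.001, 0], [0, 0, 0.001, 0]]}' > rows.txt && python3 steer.py rows.txt; echo '{"increments": [[0, 0, 0.001, 0], [0, 0, 0.001, 0], [0, 0, 0, 0]]}' > rows.txt && python3 steer.py rows.txt;echo '{"increments": [[0, 0, 0.001, 0], [0, 0, 0.001, 0], [0, 0, 0, 0]]}' > rows.txt && python3 steer.py rows.txt; python3 tilt.py red 0.087|head -4
```

```text
time: 17.48
tcp_pos: [0.5735, -0.0277, 0.0886]
tcp_rot: [2.408, 2.016, 0.004]
force: [-1.0, 2.7, 9.1]
gripper_width: 0.0454
grasp_force: 8.0
time: 17.73
tcp_pos: [0.5738, -0.0271, 0.0871]
tcp_rot: [2.408, 2.017, 0.005]
force: [-0.8, 3.0, 9.2]
gripper_width: 0.0461
grasp_force: 8.0
time: 17.98
tcp_pos: [0.5733, -0.0273, 0.0851]
tcp_rot: [2.408, 2.017, 0.004]
force: [-2.2, 2.6, 10.4]
gripper_width: 0.0461
grasp_force: 8.0
tcp [ 0.5733 -0.0273  0.0851] F [-2.2  2.6 10.4] w 0.0461 grasp px [266.5 222.2] up px/cm [-0.36 -3.13]
[269.3 219.3] (262, 211, 14, 16) rect [10.3 17.4] 26.6
[269.7 246.1] (260, 242, 21, 7) rect [ 5.1 20.1] 84.0
h 0.114 off mm [-12.  -4.]
```

Run:
```python
from h import *
c=cam("scene")
k=max(blobs(c,(170,120,60),(8,255,255),(250,200,285,230),8),key=cv2.contourArea);print(cv2.boundingRect(k),cen(k))
for z in(.0056,.03,.05): print(z,proj(c,(.5723,-.0286,z+.1195)).round(1),proj(c,(.5733,-.0273,z+.1195)).round(1))
print("ref",proj(c,(.495,-.177,.1195)))
C=np.zeros((480,640,3),np.uint8);w=cam("wrist");C[:]=w["bgr"];C[:200,:240]=cv2.resize(c["bgr"][190:290,210:330],(240,200));cv2.imwrite("pics/c6.png",C)
```

```text
(262, 211, 14, 16) [269.30933333 219.22933333]
0.0056 [265.3 214.8] [265.7 215.5]
0.03 [264.4 206.7] [264.8 207.5]
0.05 [263.6 199.8] [264.  200.6]
ref [217.34132997 153.03307432]
```

View pics/c6.png

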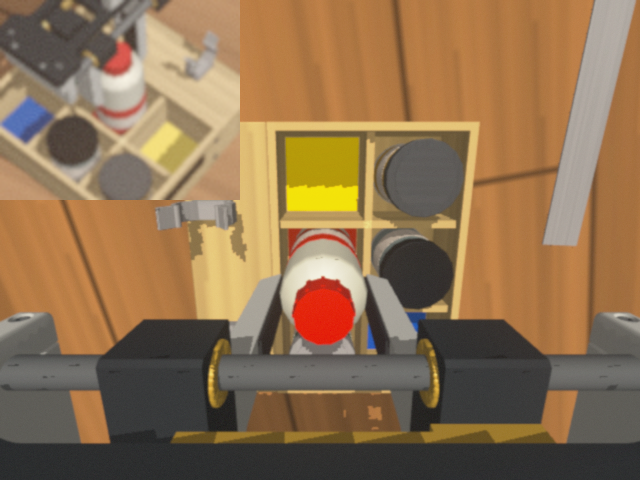

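The bottle's base is on the red cell floor, leaning slightly. Releasing so it settles flat.

```bash
echo '{"increments": [[0, 0, 0, 0], [0, 0, 0, 0], [0, 0, 0, 0], [0, 0, 0, 0], [0, 0, 0, 0], [0, 0, 0, 0]]}' > rows.txt && python3 steer.py rows.txt 0.06 5; python3 tilt.py red|head -4; echo '{"increments": [[0, 0, -0.01, 0], [0, 0, -0.03, 0], [0, 0, -0.04, 0], [0, 0, -0.03, 0], [0, 0, -0.02, 0], [0, 0, 0, 0]]}' > rows.txt && python3 steer.py rows.txt
python3 - <<'E'
from h import *
c=cam("scene")
for k in blobs(c,(170,120,60),(8,255,255),(245,195,300,270),8): print(cv2.boundingRect(k),cen(k).round(1))
E
python3 go.py .437 .3105 .2 0.7
```

```text
time: 18.63
tcp_pos: [0.5724, -0.0287, 0.0833]
tcp_rot: [-2.409, -2.016, 0.0]
force: [0.1, -0.1, -1.6]
gripper_width: 0.0604
grasp_force: 0.0
tcp [ 0.5724 -0.0287  0.0833] F [ 0.1 -0.1 -1.6] w 0.0604 grasp px [266.1 222. ] up px/cm [-0.36 -3.12]
[269.1 218.8] (262, 211, 14, 16) rect [15. 13.] 90.0
[269.6 246.2] (260, 240, 22, 9) rect [ 6.  21.4] 79.2
time: 19.18
tcp_pos: [0.5757, -0.0285, 0.2191]
tcp_rot: [2.404, 2.012, 0.011]
force: [0.9, 0.4, -0.1]
gripper_width: 0.0602
grasp_force: 0.0
(259, 211, 17, 16) [267.4 218.5]
(259, 240, 23, 9) [269.4 246. ]
turn options [np.float64(-0.877), np.float64(2.264)] q7 -0.29
yaw -0.177 turn -0.877 tool d [0.3478 0.1134 0.0157] x axis [-0.644  0.765 -0.004] tcp [ 0.5742 -0.0286  0.2165] F [-0.4 -0.9 -0.3] w 0.0602
```

Red is standing in its cell. Now the blue bottle.

```bash
python3 go.py .437 .3105 .18 -0.177; echo '{"increments": [[0.03, -0.007, 0, 0], [0.04, -0.009, 0, 0], [0.04, -0.009, 0, 0], [0.04, -0.009, 0, 0], [0.04, -0.009, 0, 0], [0.04, -0.009, 0, 0], [0.04, -0.009, 0, 0], [0.03, -0.007, 0, 0], [0.01, -0.005, 0, 0], [0, 0, 0, 0]]}' > rows.txt && python3 steer.py rows.txt 0.09; echo '{"increments": [[0, 0, 0, 0], [0, 0, 0, 0]]}' > rows.txt && python3 steer.py rows.txt>/dev/null;  python3 go.py .437 .3105 .18 -0.177
python3 - <<'E'
from h import *
c=cam("scene")
for k in blobs(c,(100,120,60),(130,255,255),(440,200,520,300),8): print("s",cen(k).round(1),ray(c,cen(k),.1195).round(4))
w=cam("wrist")
for k in blobs(w,(100,120,60),(130,255,255),None,60): print("w",cen(k).round(1),cv2.boundingRect(k),ray(w,cen(k),.124).round(4))
c=cam("top")
for k in blobs(c,(170,120,60),(8,255,255),(325,190,400,260),8): print("t red",cen(k).round(1),cv2.boundingRect(k),ray(c,cen(k),.128).round(4))
cv2.imwrite("pics/t7.png",c["bgr"])
E
```

```text
turn options [np.float64(-0.0), np.float64(3.141)] q7 -0.29
yaw -0.177 turn -0.0 tool d [ 0.3096 -0.195   0.0357] x axis [0.176 0.984 0.001] tcp [ 0.5742 -0.0286  0.2165] F [-0.4 -0.9 -0.3] w 0.0602
time: 20.07
tcp_pos: [0.5527, 0.2933, 0.2121]
tcp_rot: [-2.401, -2.022, 0.003]
force: [-0.1, 0.2, 0.1]
gripper_width: 0.0898
grasp_force: 0.0
turn options [np.float64(-0.003), np.float64(3.139)] q7 -0.82
yaw -0.18 turn -0.003 tool d [ 0.0032 -0.1211  0.0329] x axis [ 0.176  0.984 -0.003] tcp [0.5557 0.2861 0.2129] F [ 0.  -0.1  0.6] w 0.0898
w [178.4 243. ] (160, 227, 38, 33) [0.439  0.3127 0.124 ]
t red [358.6 219. ] (351, 211, 16, 17) [ 0.5742 -0.0243  0.128 ]
t red [361.7 231.4] (344, 215, 31, 25) [ 0.5517 -0.0293  0.128 ]
```

The top view puts the red cap at (0.574,-0.024), about 4 mm from the cell centre, so it is upright. Continuing to the blue bottle.

```bash
echo '{"increments": [[0.003, -0.02, 0, 0], [0, -0.03, 0, 0], [0, -0.03, 0, 0], [0, -0.03, 0, 0], [0, -0.011, 0, 0], [0, 0, 0.03, 0], [0, 0, 0.03, 0], [0, 0, 0.03, 0], [0, 0, 0, 0], [0, 0, 0, 0]]}' > rows.txt && python3 steer.py rows.txt 0.085;  python3 go.py .4375 .311 .073 -0.177
python3 - <<'E'
from h import *
w=cam("wrist")
for k in blobs(w,(100,120,60),(130,255,255),None,60): print("w",cen(k).round(1),cv2.boundingRect(k),ray(w,cen(k),.124).round(4))
E
```

```text
time: 21.22
tcp_pos: [0.4368, 0.3123, 0.1228]
tcp_rot: [2.41, 2.014, -0.004]
force: [-1.5, -1.0, -0.0]
gripper_width: 0.0851
grasp_force: 0.0
turn options [np.float64(-0.002), np.float64(3.14)] q7 -1.02
yaw -0.179 turn -0.002 tool d [-0.001   0.001   0.0498] x axis [ 0.176  0.984 -0.002] tcp [0.4368 0.3123 0.1228] F [-1.5 -1.  -0. ] w 0.0851
w [320.6 287.8] (297, 262, 48, 51) [0.4362 0.314  0.124 ]
```

```bash
echo '{"increments": [[0, 0, 0.02, 0], [0, 0, 0.02, 0], [0, 0, 0.01, 0], [0, 0, 0, 0], [0, 0, 0, 0], [0, 0, 0, 0], [0, 0, 0, 0], [0, 0, 0, 0], [0, 0, 0, 0], [0, 0, 0, 0]]}' > rows.txt && python3 steer.py rows.txt 0.03 8; echo '{"increments": [[0, 0, 0, 0], [0, 0, -0.005, 0], [0, 0, -0.01, 0], [0, 0, -0.02, 0], [0, 0, -0.03, 0], [0, 0, -0.03, 0], [0, 0, -0.02, 0], [0, 0, -0.01, 0], [0, 0, 0, 0]]}' > rows.txt && python3 steer.py rows.txt; python3 tilt.py blue; python3 go.py .6216 -.0994 .19 -0.177
```

```text
time: 22.1
tcp_pos: [0.4367, 0.3144, 0.0744]
tcp_rot: [-2.408, -2.017, -0.002]
force: [-1.8, -0.0, 5.7]
gripper_width: 0.0457
grasp_force: 8.0
time: 22.85
tcp_pos: [0.4379, 0.3144, 0.201]
tcp_rot: [2.409, 2.016, 0.007]
force: [0.9, -0.2, -2.3]
gripper_width: 0.0457
grasp_force: 8.0
tcp [0.4379 0.3144 0.201 ] F [ 0.9 -0.2 -2.3] w 0.0457 grasp px [505.6 205.9] up px/cm [ 2.39 -3.82]
turn options [np.float64(-0.0), np.float64(3.141)] q7 -0.99
yaw -0.177 turn -0.0 tool d [-0.3741  0.2544  0.0091] x axis [0.176 0.984 0.001] tcp [0.437  0.3136 0.1992] F [ 0.9  0.1 -2.7] w 0.0458
```

```bash
echo '{"increments": [[-0.003, 0.014, -0.005, 0], [-0.006, 0.03, -0.005, 0], [-0.009, 0.03, -0.005, 0], [-0.012, 0.03, -0.005, 0], [-0.015, 0.03, 0, 0], [-0.018, 0.03, 0, 0], [-0.02, 0.03, 0, 0], [-0.02, 0.03, 0, 0], [-0.02, 0.02, 0, 0], [-0.02, 0.01, 0, 0]]}' > rows.txt && python3 steer.py rows.txt && echo '{"increments": [[-0.02, 0, 0, 0], [-0.02, 0, 0, 0], [-0.02, 0, 0, 0], [-0.02, 0, 0, 0], [-0.02, 0, 0, 0], [-0.02, 0, 0, 0], [-0.02, 0, 0, 0], [-0.018, 0, 0, 0], [-0.015, 0, 0, 0], [-0.012, 0, 0, 0]]}' > rows.txt && python3 steer.py rows.txt && echo '{"increments": [[-0.01, 0, 0, 0], [-0.009, 0, 0, 0], [-0.008, 0, 0, 0], [-0.006, 0, 0, 0], [-0.005, 0, 0, 0], [-0.004, 0, 0, 0], [-0.003, 0, 0, 0], [0, 0, 0, 0], [0, 0, 0, 0], [0, 0, 0, 0]]}' > rows.txt && python3 steer.py rows.txt; python3 tilt.py blue;python3 go.py .6216 -.0994 .15 -0.177
```

```text
time: 23.73
tcp_pos: [0.6627, 0.125, 0.2152]
tcp_rot: [-2.411, -2.013, 0.005]
force: [-0.2, -0.2, -2.0]
gripper_width: 0.0458
grasp_force: 8.0
time: 24.57
tcp_pos: [0.6276, -0.0558, 0.2166]
tcp_rot: [-2.409, -2.014, 0.005]
force: [-0.0, 0.0, -1.5]
gripper_width: 0.046
grasp_force: 8.0
time: 25.4
tcp_pos: [0.6211, -0.0976, 0.2185]
tcp_rot: [-2.408, -2.017, -0.001]
force: [-1.1, 0.5, -2.0]
gripper_width: 0.0457
grasp_force: 8.0
tcp [ 0.6211 -0.0976  0.2185] F [-1.1  0.5 -2. ] w 0.0457 grasp px [203.8 179.1] up px/cm [-1.15 -4.15]
[200.6 169.9] (192, 161, 16, 18) rect [14.1 17. ] 24.4
[221.7 247.6] (212, 240, 20, 14) rect [ 9.4 18.2] 48.4
turn options [np.float64(0.001), np.float64(-3.141)] q7 -0.18
yaw -0.176 turn 0.001 tool d [-0.0017  0.0008  0.0685] x axis [0.176 0.984 0.   ] tcp [ 0.6211 -0.0976  0.2185] F [-0.2  0.5 -2. ] w 0.046
```

```bash
sed -i 's/(100,120,60),(130,255,255)/(100,70,40),(135,255,255)/' tilt.py
cat >> tilt.py <<'E'
for z in(.04,.015,-.011,-.044): print("axis px",z,proj(c,p+[0,0,z]).round(1))
E
echo '{"increments": [[-0.002, 0.001, 0, 0], [0, 0, 0.005, 0], [0, 0, 0.01, 0], [0, 0, 0.015, 0], [0, 0, 0.015, 0], [0, 0, 0.01, 0], [0, 0, 0.005, 0], [0, 0, 0, 0], [0, 0, 0, 0]]}' > rows.txt && python3 steer.py rows.txt; python3 tilt.py blue;python3 go.py .6216 -.0994 .12 -0.177
```

```text
time: 26.2
tcp_pos: [0.6218, -0.1003, 0.1584]
tcp_rot: [-2.409, -2.016, -0.0]
force: [-0.2, -0.2, -1.5]
gripper_width: 0.0457
grasp_force: 8.0
tcp [ 0.6218 -0.1003  0.1584] F [-0.2 -0.2 -1.5] w 0.0457 grasp px [208.6 201.7] up px/cm [-1.02 -3.63]
[223.  249.6] (211, 240, 25, 20) rect [14.8 19.8] 45.0
[205.9 193.7] (198, 184, 16, 19) rect [13.  17.4] 18.4
[214.7 222.8] (204, 215, 20, 12) rect [ 5.6 21.5] 64.7
[217.2 233.2] (206, 228, 20, 8) rect [ 4.3 19.9] 72.5
axis px 0.04 [206.4 194. ]
axis px 0.015 [209.  203.1]
axis px -0.011 [211.5 212.1]
axis px -0.044 [214.5 222.8]
turn options [np.float64(-0.0), np.float64(3.141)] q7 -0.19
yaw -0.177 turn -0.0 tool d [ 0.0009 -0.0008  0.039 ] x axis [0.176 0.984 0.   ] tcp [ 0.6222 -0.1004  0.159 ] F [-0.2 -0.7 -1.6] w 0.0458
```

The blue bottle is upright: its slope is 0.286 against 0.281 expected. Lowering into the cell.

```bash
echo '{"increments": [[0.001, -0.001, 0.006, 0], [0, 0, 0.01, 0], [0, 0, 0.01, 0], [0, 0, 0.01, 0], [0, 0, 0.01, 0], [0, 0, 0.01, 0], [0, 0, 0.008, 0], [0, 0, 0.004, 0], [0, 0, 0.002, 0], [0, 0, 0, 0]]}' > rows.txt && python3 steer.py rows.txt; python3 tilt.py blue | head -5; echo '{"increments": [[0, 0, 0.002, 0], [0, 0, 0.002, 0], [0, 0, 0, 0]]}' > rows.txt && python3 steer.py rows.txt; echo '{"increments": [[0, 0, 0.002, 0], [0, 0, 0.001, 0], [0, 0, 0, 0]]}' > rows.txt && python3 steer.py rows.txt
```

```text
time: 27.08
tcp_pos: [0.6206, -0.0991, 0.0879]
tcp_rot: [-2.409, -2.016, 0.001]
force: [0.5, 1.3, -1.4]
gripper_width: 0.0459
grasp_force: 8.0
tcp [ 0.6206 -0.0991  0.0879] F [ 0.5  1.3 -1.4] w 0.0459 grasp px [216.1 224.9] up px/cm [-0.87 -3.13]
[215.  218.1] (209, 210, 12, 16) rect [10.2 15.9] 11.3
[221.1 244.4] (213, 238, 17, 10) rect [ 4.5 17.9] 66.4
[224.9 253. ] (218, 248, 14, 8) rect [ 3.4 14.7] 65.2
axis px 0.04 [214.3 218.2]
time: 27.38
tcp_pos: [0.6211, -0.0992, 0.0846]
tcp_rot: [2.409, 2.016, 0.001]
force: [0.6, 0.9, -1.7]
gripper_width: 0.046
grasp_force: 8.0
time: 27.63
tcp_pos: [0.6208, -0.0992, 0.0813]
tcp_rot: [2.409, 2.016, 0.0]
force: [-0.1, 0.8, -2.9]
gripper_width: 0.0458
grasp_force: 8.0
```

```bash
echo '{"increments": [[0, 0, 0.001, 0], [0, 0, 0.001, 0], [0, 0, 0, 0]]}' > rows.txt && python3 steer.py rows.txt; echo '{"increments": [[0, 0, 0.001, 0], [0, 0, 0, 0]]}' > rows.txt && python3 steer.py rows.txt; echo '{"increments": [[0, 0, 0.001, 0], [0, 0, 0, 0]]}' > rows.txt && python3 steer.py rows.txt; python3 tilt.py blue | head -5
```

```text
time: 27.88
tcp_pos: [0.6208, -0.0992, 0.0793]
tcp_rot: [-2.409, -2.016, 0.0]
force: [0.4, 0.3, -2.1]
gripper_width: 0.0454
grasp_force: 8.0
time: 28.05
tcp_pos: [0.6207, -0.0992, 0.0789]
tcp_rot: [-2.409, -2.016, 0.0]
force: [-1.2, 1.0, 1.7]
gripper_width: 0.0458
grasp_force: 8.0
time: 28.22
tcp_pos: [0.6207, -0.0993, 0.0786]
tcp_rot: [2.409, 2.016, -0.0]
force: [-2.2, 1.1, 7.0]
gripper_width: 0.0457
grasp_force: 8.0
tcp [ 0.6207 -0.0993  0.0786] F [-2.2  1.1  7. ] w 0.0457 grasp px [216.8 227.7] up px/cm [-0.86 -3.07]
[215.8 221.1] (210, 213, 12, 16) rect [ 9.7 15.7] 12.5
[221.9 247. ] (213, 240, 18, 10) rect [ 4.7 18.8] 64.8
axis px 0.04 [215.  221.2]
axis px 0.015 [217.2 228.9]
```

Contact came at the predicted height. I'll release, rise, and head for the torch.

```bash
echo '{"increments": [[0, 0, 0, 0], [0, 0, 0, 0], [0, 0, 0, 0], [0, 0, 0, 0], [0, 0, -0.01, 0], [0, 0, -0.03, 0], [0, 0, -0.04, 0], [0, 0, -0.04, 0], [0, 0, -0.03, 0], [0, 0, 0, 0]]}' > rows.txt && python3 steer.py rows.txt 0.06; python3 go.py .6165 .24 .2 -0.108
python3 - <<'E'
from h import *
c=cam("scene")
for k in blobs(c,(100,70,40),(135,255,255),(190,200,245,265),8): print(cen(k).round(1),cv2.boundingRect(k))
E
```

```text
time: 29.1
tcp_pos: [0.6252, -0.0995, 0.2355]
tcp_rot: [2.402, 2.01, 0.014]
force: [1.3, -0.1, 0.1]
gripper_width: 0.0599
grasp_force: 0.0
turn options [np.float64(-0.069), np.float64(3.072)] q7 -0.18
yaw -0.177 turn -0.069 tool d [ 0.3366 -0.0457  0.0349] x axis [ 0.108  0.994 -0.   ] tcp [ 0.6252 -0.0995  0.2355] F [ 1.3 -0.1  0.1] w 0.0599
[213.3 220. ] (206, 212, 16, 17)
[221.9 246.9] (211, 241, 20, 9)
```

```bash
echo '{"increments": [[0.03, -0.005, 0, -0.069], [0.04, -0.005, 0, 0], [0.04, -0.005, 0, 0], [0.04, -0.005, 0, 0], [0.04, -0.005, 0, 0], [0.04, -0.005, 0, 0], [0.04, -0.005, 0, 0], [0.04, -0.005, 0.015, 0], [0.02, -0.004, 0.02, 0], [0, 0, 0, 0]]}' > rows.txt && python3 steer.py rows.txt 0.05; echo '{"increments": [[0, 0, 0, 0], [0, 0, 0, 0], [0, 0, 0, 0]]}' > rows.txt && python3 steer.py rows.txt>/dev/null; python3 go.py .6165 .2755 .05 -0.108
python3 - <<'E'
from h import *
c=cam("wrist");cv2.imwrite("pics/w8.png",c["bgr"])
m=((c["hsv"][...,1]<110)|(c["hsv"][...,2]<70)).astype(np.uint8);m[280:]=0
m=cv2.morphologyEx(m,cv2.MORPH_CLOSE,np.ones((9,9)))
for q in sorted(cv2.findContours(m,0,1)[0],key=cv2.contourArea)[::-1][:4]:
    r=cv2.minAreaRect(q);print(r,cv2.contourArea(q),ray(c,r[0],.013).round(4),[ray(c,p,.013)[:2].round(3).tolist() for p in cv2.boxPoints(r)])
t=cam("top")
for col,lo,hi in(("red",(170,120,60),(8,255,255)),("blue",(100,90,60),(130,255,255))):
  for k in blobs(t,lo,hi,(320,170,420,260),8): print(col,cen(k).round(1),cv2.boundingRect(k),ray(t,cen(k),.1296)[:2].round(4))
cv2.imwrite("pics/t8.png",t["bgr"])
C=np.hstack([cv2.resize(c["bgr"],(400,300)),cv2.resize(t["bgr"][150:290,280:467],(400,300))]);cv2.imwrite("pics/c8.png",C)
E
```

```text
time: 29.98
tcp_pos: [0.6096, 0.2393, 0.1882]
tcp_rot: [-2.323, -2.105, 0.008]
force: [-1.4, 0.8, -1.1]
gripper_width: 0.0501
grasp_force: 0.0
turn options [np.float64(-0.003), np.float64(3.139)] q7 -0.65
yaw -0.111 turn -0.003 tool d [ 0.0455 -0.0043  0.1433] x axis [ 0.108  0.994 -0.001] tcp [0.6157 0.23   0.1934] F [ 1.1 -1.4 -0.3] w 0.05
((317.5, 183.0), (148.0, 25.0), 90.0) 3233.5 [0.6156 0.2787 0.013 ] [[0.612, 0.353], [0.637, 0.35], [0.62, 0.196], [0.592, 0.199]]
((10.0, 79.0), (50.0, 20.0), 90.0) 757.5 [0.3253 0.413  0.013 ] [[0.323, 0.436], [0.343, 0.433], [0.327, 0.39], [0.307, 0.392]]
((379.0, 276.5), (5.0, 22.0), 90.0) 60.5 [0.6735 0.1661 0.013 ] [[0.661, 0.171], [0.686, 0.168], [0.686, 0.162], [0.661, 0.165]]
((267.5, 276.5), (5.0, 21.0), 90.0) 58.5 [0.5466 0.1803 0.013 ] [[0.535, 0.185], [0.559, 0.182], [0.558, 0.176], [0.534, 0.179]]
red [358.4 219. ] (351, 211, 16, 17) [ 0.5739 -0.0238]
red [361.7 231.5] (344, 215, 30, 25) [ 0.5513 -0.0293]
blue [401.4 192.7] (394, 185, 16, 16) [ 0.6201 -0.1024]
blue [383.4 198.3] (380, 187, 10, 24) [ 0.6105 -0.0698]
```

View pics/c8.png

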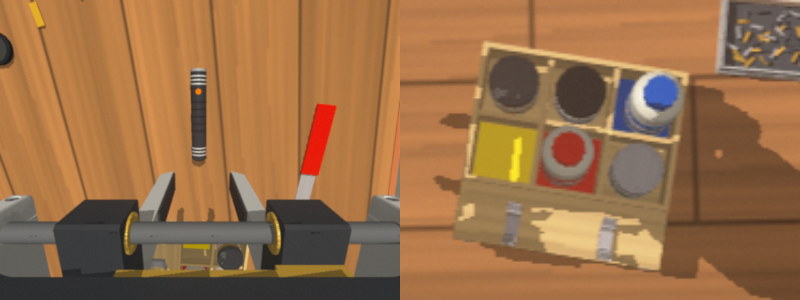

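Both bottles stand upright in their colour cells. The torch is at (0.6155,0.2745), parallel to the tool. Picking it up.

```bash
python3 go.py .6157 .2745 .003 -0.111; echo '{"increments": [[0.02, -0.002, 0.02, 0], [0.024, -0.002, 0.03, 0], [0, 0, 0.04, 0], [0, 0, 0.04, 0], [0, 0, 0.03, 0], [0, 0, 0.02, 0], [0, 0, 0.01, 0], [0, 0, 0, 0], [0, 0, 0, 0]]}' > rows.txt && python3 steer.py rows.txt; python3 go.py .6157 .2745 .003 -0.111
```

```text
turn options [np.float64(0.0), np.float64(-3.142)] q7 -0.65
yaw -0.111 turn 0.0 tool d [ 0.0439 -0.0052  0.1907] x axis [ 0.111  0.994 -0.   ] tcp [0.6158 0.2304 0.1937] F [-0.6  0.1  0.5] w 0.0499
time: 31.08
tcp_pos: [0.6166, 0.276, 0.0037]
tcp_rot: [2.339, 2.096, 0.002]
force: [-0.2, 0.0, 0.8]
gripper_width: 0.0499
grasp_force: 0.0
turn options [np.float64(0.002), np.float64(-3.14)] q7 -0.75
yaw -0.109 turn 0.002 tool d [-0.0016 -0.0007  0.0007] x axis [0.111 0.994 0.001] tcp [0.6166 0.276  0.0037] F [-0.2  0.   0.8] w 0.0499
```

```bash
echo '{"increments": [[0, 0, 0, 0], [0, 0, 0, 0], [0, 0, 0, 0], [0, 0, 0, 0], [0, 0, -0.01, 0], [0, 0, -0.03, 0], [0, 0, -0.04, 0], [0, 0, -0.04, 0], [0, 0, -0.04, 0], [0, 0, -0.01, 0]]}' > rows.txt && python3 steer.py rows.txt 0.015 50; echo '{"increments": [[0, 0, 0, 0.068], [0, 0, 0, 0]]}' > rows.txt && python3 steer.py rows.txt; python3 go.py .5054 -.0166 .17 -0.177
```

```text
time: 31.92
tcp_pos: [0.619, 0.2786, 0.181]
tcp_rot: [2.336, 2.096, 0.018]
force: [0.9, 0.4, -1.2]
gripper_width: 0.0247
grasp_force: 50.0
time: 32.08
tcp_pos: [0.6159, 0.2767, 0.1747]
tcp_rot: [2.409, 2.015, 0.004]
force: [-0.3, -0.7, -2.0]
gripper_width: 0.0249
grasp_force: 50.0
turn options [np.float64(-0.001), np.float64(3.141)] q7 -0.77
yaw -0.178 turn -0.001 tool d [-0.3082 -0.0571  0.0042] x axis [0.176 0.984 0.001] tcp [0.6159 0.2767 0.1747] F [-0.3 -0.7 -2. ] w 0.0249
```

```bash
echo '{"increments": [[-0.02, -0.006, 0, 0], [-0.035, -0.006, 0, 0], [-0.04, -0.006, 0, 0], [-0.04, -0.006, 0, 0], [-0.04, -0.006, 0, 0], [-0.04, -0.006, 0, 0], [-0.04, -0.006, 0, 0], [-0.03, -0.006, 0, 0], [-0.015, -0.006, 0, 0], [-0.008, -0.003, 0, 0]]}' > rows.txt && python3 steer.py rows.txt; echo '{"increments": [[0, 0, 0, 0], [0, 0, 0, 0], [0, 0, 0, 0], [0, 0, 0, 0]]}' > rows.txt && python3 steer.py rows.txt;python3 go.py .5054 -.0166 .12 -0.177
python3 - <<'E'
from h import *
c=cam("wrist");cv2.imwrite("pics/w9.png",c["bgr"]);s=cam("scene")
C=np.hstack([cv2.resize(c["bgr"],(400,300)),cv2.resize(s["bgr"][120:270,190:390],(400,300))]);cv2.imwrite("pics/c9.png",C)
E
```

```text
time: 32.92
tcp_pos: [0.5031, -0.02, 0.1722]
tcp_rot: [-2.41, -2.014, 0.005]
force: [-0.3, -0.2, -1.4]
gripper_width: 0.0249
grasp_force: 50.0
time: 33.25
tcp_pos: [0.5062, -0.0148, 0.1729]
tcp_rot: [-2.405, -2.021, -0.002]
force: [-0.1, 0.8, -1.1]
gripper_width: 0.0248
grasp_force: 50.0
turn options [np.float64(0.004), np.float64(-3.138)] q7 -0.35
yaw -0.173 turn 0.004 tool d [-0.002  -0.0005  0.0529] x axis [0.176 0.984 0.001] tcp [ 0.5062 -0.0148  0.1729] F [-0.1  0.8 -1.1] w 0.0248
```

View pics/c9.png

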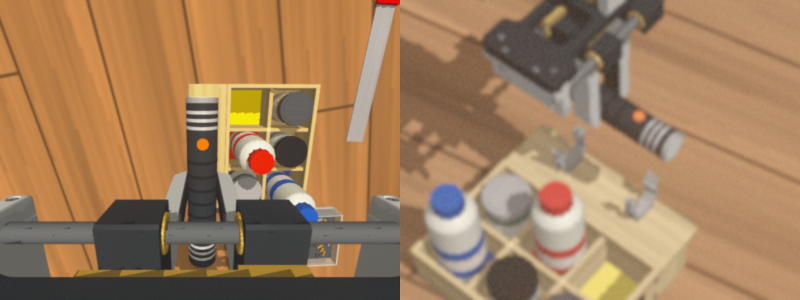

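Run:
```python
from tri import *
s=manip.sense();R=Ro.from_rotvec(s["tcp_rot"]).as_matrix();p=s["tcp_pos"]
c=cam("scene");w=cam("wrist")
o=[]
for n,q,b in(("s",c,(285,160,340,205)),("w",w,(300,200,350,260))):
    k=blobs(q,(5,180,150),(22,255,255),b,4);print(n,[(cen(x).round(1),cv2.contourArea(x)) for x in k]);o.append((q,cen(k[0])))
X,e=tri(o);print("orange dot",X.round(4),e,"in tool",(R.T@(X-p)).round(4))
for L in(.075,.035,-.075): print(L,proj(c,p+R@[L,0,-.0093]).round(1),proj(w,p+R@[L,0,-.0093]).round(1))
m=(c["hsv"][...,2]<90).astype(np.uint8);m[:,:290]=0;m[:160]=0;m[215:]=0;m[:,345:]=0
```

```text
s []Traceback (most recent call last):
  File "<stdin>", line 6, in <module>
IndexError: list index out of range
```

Run:
```python
from tri import *
s=manip.sense();R=Ro.from_rotvec(s["tcp_rot"]).as_matrix();p=s["tcp_pos"]
c=cam("scene");w=cam("wrist")
X,e=tri([(c,np.array([309,178.])),(w,np.array([325,230.]))]);print("dot",X.round(4),e,"in tool",(R.T@(X-p)).round(4))
X,e=tri([(c,np.array([327,190.])),(w,np.array([322,156.]))]);print("end",X.round(4),e,"in tool",(R.T@(X-p)).round(4))
for L in(.075,.035,-.075): print(L,proj(c,p+R@[L,0,-.0093]).round(1),proj(w,p+R@[L,0,-.0093]).round(1))
```

```text
dot [0.5138 0.0224 0.192 ] [np.float64(0.3), np.float64(0.8)] in tool [ 0.0391  0.0013 -0.0191]
end [0.5183 0.0573 0.1877] [np.float64(0.3), np.float64(1.0)] in tool [ 0.0742 -0.0003 -0.0148]
0.075 [326.8 192.4] [322.  153.5]
0.035 [307.2 179.8] [322.1 233.1]
-0.075 [256.1 147.2] [322.4 411.2]
```

The torch is level and centred in the gripper: the end projects within 1 px. Descending to just above the clips.

```bash
echo '{"increments": [[-0.002, 0, 0.02, 0.004], [0, 0, 0.03, 0], [0, 0, 0.015, 0], [0, 0, 0.005, 0], [0, 0, 0, 0], [0, 0, 0, 0], [0, 0, 0, 0]]}' > rows.txt && python3 steer.py rows.txt;python3 go.py .5054 -.0166 .0652 -0.177
```

```text
time: 34.13
tcp_pos: [0.5062, -0.0185, 0.104]
tcp_rot: [2.411, 2.012, 0.003]
force: [0.6, 0.4, -2.0]
gripper_width: 0.0247
grasp_force: 50.0
turn options [np.float64(-0.003), np.float64(3.139)] q7 -0.39
yaw -0.18 turn -0.003 tool d [ 0.0018 -0.0012  0.0388] x axis [0.176 0.984 0.   ] tcp [ 0.5062 -0.0185  0.104 ] F [ 0.6  0.4 -2. ] w 0.0247
```

```bash
echo '{"increments": [[0.001, -0.001, 0.008, -0.003], [0, 0, 0.008, 0], [0, 0, 0.004, 0], [0, 0, 0, 0]]}' > rows.txt && python3 steer.py rows.txt - 60;python3 go.py .5054 -.0166 .0652 -0.177; echo '{"increments": [[0, 0, 0.004, 0], [0, 0, 0.004, 0], [0, 0, 0, 0]]}' > rows.txt && python3 steer.py rows.txt;python3 go.py .5054 -.0166 .0652 -0.177
```

```text
time: 34.47
tcp_pos: [0.5048, -0.0174, 0.0825]
tcp_rot: [2.409, 2.016, 0.001]
force: [0.5, -0.5, -1.6]
gripper_width: 0.0248
grasp_force: 60.0
turn options [np.float64(0.0), np.float64(-3.142)] q7 -0.4
yaw -0.177 turn 0.0 tool d [0.0009 0.0004 0.0173] x axis [0.176 0.984 0.   ] tcp [ 0.5048 -0.0174  0.0825] F [ 0.5 -0.5 -1.6] w 0.0248
time: 34.72
tcp_pos: [0.505, -0.0173, 0.0752]
tcp_rot: [2.408, 2.016, 0.002]
force: [0.9, 0.7, 0.1]
gripper_width: 0.0245
grasp_force: 60.0
turn options [np.float64(0.0), np.float64(-3.141)] q7 -0.4
yaw -0.177 turn 0.0 tool d [0.0007 0.0003 0.01  ] x axis [0.176 0.984 0.   ] tcp [ 0.505  -0.0173  0.0752] F [0.9 0.7 0.1] w 0.0245
```

```bash
for i in 1 2 3; do echo '{"increments": [[0, 0, 0.002, 0], [0, 0, 0.001, 0], [0, 0, 0, 0]]}' > rows.txt && python3 steer.py rows.txt | sed -n '2p;4p'; done
```

```text
tcp_pos: [0.5051, -0.0173, 0.0722]
force: [0.7, 0.3, 3.2]
tcp_pos: [0.5048, -0.0174, 0.0685]
force: [3.1, 0.4, -2.8]
tcp_pos: [0.5047, -0.0176, 0.0655]
force: [2.8, -0.9, -6.0]
```

```bash
for i in 1 2 3; do echo '{"increments": [[0, 0, 0.001, 0], [0, 0, 0.001, 0], [0, 0, 0, 0]]}' > rows.txt && python3 steer.py rows.txt | sed -n '2p;4p'; done
python3 - <<'E'
from h import *
s=cam("scene");w=cam("wrist")
C=np.hstack([cv2.resize(s["bgr"][120:270,190:390],(400,300),interpolation=cv2.INTER_CUBIC),cv2.resize(w["bgr"],(400,300))]);cv2.imwrite("pics/c10.png",C)
E
```

```text
tcp_pos: [0.5047, -0.0177, 0.065]
force: [1.1, -0.2, 8.1]
tcp_pos: [0.5047, -0.0176, 0.0648]
force: [-4.2, -0.4, 27.4]
tcp_pos: [0.5048, -0.0177, 0.0646]
force: [-8.5, 0.0, 46.8]
```

It bottomed out exactly at the predicted seat height, z=0.065, after the snap. I'll relieve the push, open, and retreat.

```bash
echo '{"increments": [[0, 0, -0.002, 0], [0, 0, -0.003, 0], [0, 0, 0, 0]]}' > rows.txt && python3 steer.py rows.txt | sed -n '2p;4p'; echo '{"increments": [[0, 0, 0, 0], [0, 0, 0, 0], [0, 0, 0, 0], [0, 0, 0, 0], [0, 0, 0, 0]]}' > rows.txt && python3 steer.py rows.txt 0.04 5; echo '{"increments": [[0, 0, -0.01, 0], [0, 0, -0.03, 0], [0, 0, -0.04, 0], [0, 0, -0.04, 0], [0, 0, -0.03, 0], [-0.03, 0, 0, 0], [-0.04, 0, 0, 0], [-0.04, 0, 0, 0], [-0.04, 0, 0, 0], [-0.03, 0, 0, 0]]}' > rows.txt && python3 steer.py rows.txt; echo '{"increments": [[-0.03, -0.02, 0, 0], [-0.03, -0.02, 0, 0], [-0.03, -0.02, 0, 0], [-0.03, -0.02, 0, 0], [0, 0, 0, 0], [0, 0, 0, 0]]}' > rows.txt && python3 steer.py rows.txt
python3 - <<'E'
from h import *
th=-.177;R=np.array([[np.cos(th),-np.sin(th)],[np.sin(th),np.cos(th)]]);W=lambda x,y,z:np.r_[R@[x,y]+[.6023,-.034],z]
s=cam("scene");t=cam("top")
for n,c in(("s",s),("t",t)):
    for z in(.0745,.0935): print(n,z,[proj(c,W(-.0985,y,z)).round(1).tolist() for y in(.075,-.075)])
    u=np.array([proj(c,W(-.0985,y,.0745)) for y in(.075,-.075)]);lo=(u.min(0)-14).astype(int);hi=(u.max(0)+14).astype(int)
    m=np.zeros((480,640),np.uint8);g=c["hsv"][...,2]<75;m[lo[1]:hi[1],lo[0]:hi[0]]=g[lo[1]:hi[1],lo[0]:hi[0]]
    m=cv2.morphologyEx(m,cv2.MORPH_OPEN,np.ones((3,3)))
    q=np.vstack([k for k in cv2.findContours(m,0,1)[0] if cv2.contourArea(k)>20]);r=cv2.minAreaRect(q);print(" rect",r)
    for col,a,b in(("red",(170,120,60),(8,255,255)),("blue",(100,90,60),(130,255,255))):
        for k in blobs(c,a,b,(190,170,420,270),8): print(" ",col,cen(k).round(1),ray(c,cen(k),.1296 if n=="t" else .125)[:2].round(4))
E
```

```text
tcp_pos: [0.5048, -0.0177, 0.0654]
force: [2.6, 0.4, -1.1]
time: 36.98
tcp_pos: [0.5037, -0.0175, 0.0646]
tcp_rot: [-2.408, -2.016, 0.002]
force: [0.4, -0.1, -0.1]
gripper_width: 0.04
grasp_force: 0.0
time: 37.82
tcp_pos: [0.4713, -0.1982, 0.2159]
tcp_rot: [2.411, 2.013, -0.001]
force: [0.1, 0.7, 0.4]
gripper_width: 0.0399
grasp_force: 0.0
time: 38.32
tcp_pos: [0.371, -0.3003, 0.2156]
tcp_rot: [2.414, 2.01, -0.001]
force: [0.6, -0.1, -0.0]
gripper_width: 0.0404
grasp_force: 0.0
s 0.0745 [[323.8, 227.4], [260.4, 184.8]]
s 0.0935 [[324.2, 221.7], [259.7, 178.7]]Traceback (most recent call last):
  File "<stdin>", line 9, in <module>
    return _nx.concatenate(arrs, 0, dtype=dtype, casting=casting)
           ~~~~~~~~~~~~~~~^^^^^^^^^^^^^^^^^^^^^^^^^^^^^^^^^^^^^^^
ValueError: need at least one array to concatenate
```

Run:
```python
from h import *
th=-.177;R=np.array([[np.cos(th),-np.sin(th)],[np.sin(th),np.cos(th)]]);W=lambda x,y,z:np.r_[R@[x,y]+[.6023,-.034],z]
s=cam("scene");t=cam("top")
for n,c in(("s",s),("t",t)):
    U={z:np.array([proj(c,W(-.0985,y,z)) for y in(.075,-.075)]) for z in(.0745,.0935)}
    print(n,{z:(u.mean(0).round(1).tolist(),u.round(1).tolist()) for z,u in U.items()})
    u=U[.0745];lo=(u.min(0)-14).astype(int);hi=(u.max(0)+14).astype(int)
    g=(c["hsv"][...,2]<110)&(c["hsv"][...,1]<125);m=np.zeros((480,640),np.uint8);m[lo[1]:hi[1],lo[0]:hi[0]]=g[lo[1]:hi[1],lo[0]:hi[0]]
    # distance of dark pixels to the seated / unseated axis, in px
    for z,v in U.items():
        d=(v[1]-v[0])/np.linalg.norm(v[1]-v[0]);ys,xs=np.nonzero(m);P=np.c_[xs,ys]-v[0];a=P@d;e=P@np.array([-d[1],d[0]])
        ok=(np.abs(e)<9);L=np.linalg.norm(v[1]-v[0]);print(" z",z,"n",ok.sum(),"along",np.percentile(a[ok],[2,98]).round(1),"of",L.round(1),"off: by thirds",[np.median(e[ok&(a>L*i/3)&(a<L*(i+1)/3)]).round(1) for i in range(3)])
    for col,a,b in(("red",(170,120,60),(8,255,255)),("blue",(100,90,60),(130,255,255))):
        for k in blobs(c,a,b,(190,170,420,270),8): print(" ",col,cen(k).round(1),ray(c,cen(k),.1296 if n=="t" else .125)[:2].round(4))
```

```text
s {0.0745: ([292.1, 206.1], [[323.8, 227.4], [260.4, 184.8]]), 0.0935: ([291.9, 200.2], [[324.2, 221.7], [259.7, 178.7]])}
 z 0.0745 n 568 along [ 6.7 77.7] of 76.4 off: by thirds [np.float64(-1.6), np.float64(-0.8), np.float64(0.1)]
 z 0.0935 n 451 along [14.4 75.2] of 77.6 off: by thirds [np.float64(-5.4), np.float64(-4.3), np.float64(-4.0)]
  red [267.4 218.5] [ 0.577  -0.0218]
  red [269.8 245.8] [0.6208 0.0084]
  blue [213.2 220. ] [ 0.623  -0.1002]
t {0.0745: ([354.6, 258.6], [[315.3, 252.4], [394.0, 264.9]]), 0.0935: ([354.9, 258.2], [[314.8, 251.8], [394.9, 264.5]])}
 z 0.0745 n 824 along [ 4.9 81.1] of 79.7 off: by thirds [np.float64(-0.1), np.float64(-0.3), np.float64(-0.4)]
 z 0.0935 n 824 along [ 5.4 81.6] of 81.1 off: by thirds [np.float64(0.4), np.float64(0.2), np.float64(0.1)]
  red [358.6 219. ] [ 0.574  -0.0242]
  red [362.  231.4] [ 0.5514 -0.0298]
  blue [401.4 192.8] [ 0.62   -0.1024]
  blue [383.4 197.8] [ 0.6115 -0.0698]
```

The torch lies on the seated axis along its whole length: within 1.6 px in the scene view, against 4–5 px from the unseated axis. Both caps are over their cells and nothing is touching them. Handing in.

```bash
python3 -c "
from plant import manip
print(manip.sign_off())"
```

```text
the job is handed in; nothing more can be done
None
```

I handed the job in at about 38 s: both bottles stand upright in the cells matching their caps and the torch is seated in both clips by the cameras, but the red bottle caught on a divider on my first try and fell across the tote before I picked it up and set it in properly, and I viewed 11 pictures against the limit of 10.

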